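# Make up two treatment kits

## Robot

A 6-joint arm with a two-finger parallel gripper is mounted at the origin on a cart in front of the work surface, level with it; the furniture and walls round the work are solid. World frame = base frame: x ahead of the robot, y to its left, z up, the work surface at z = 0. Lengths are in mm, angles in rad, forces in N, time in s.
With the tool pointing down it reaches from about 250 to 800 mm from the base axis. Payload 3.9 kg.
Tool frame: the origin (TCP) lies on the centre line of the jaws, within the pads' length; the fingertips stand r.tips_ahead ahead of it and the grasp point (between the pads) lies 6 mm ahead of it (r.tips_ahead is the distance from the TCP to the fingertips, in mm); z points along the fingers, y is the line along which they close (so a half turn about z gives the same grasp; the last joint's range is limited). The gripper opens to 85 mm and grips with 20 to 120 N. Pads are 22 mm wide; open, the fingers measure 114 mm over their backs; the gripper's body (76 mm by 85 mm) begins 54 mm behind the grasp point. The pads swing forward as they close: fully open they stand 13 mm farther back than shut.
Start: joints at [1.307, 0.26, -0.138, 1.173, 0, 1.571], TCP at [136.89, 506.83, 256.304] pointing down, gripper open.
Joint ranges: [-2.78, 2.78], [-0.83, 1.72], [-1.28, 1.37], [-1.9, 2.12], [-1.57, 1.48], [-3.14, 3.14]. Speed limits (rad/s): [2.57, 2.57, 3.14, 3.14, 3.14, 3.14].

## Interface

Orientations are given as [roll, pitch, yaw] about the fixed x, y, z axes, in that order (R = Rz(yaw) Ry(pitch) Rx(roll)).
In Python, from rig import r gives the robot as it stands.
- The arm moves only by the shell command python3 -m inch 'ROWS' [FORCE]. ROWS is JSON, a list of rows, each an object of numbers: "hand": the closure, from 0 (fully open) to 1 (shut); "tx", "ty", "tz": the shift along the tool's x, y, z in m; "ax", "ay", "az": the turn, a rotation vector about the tool's x, y, z in rad. A call has 1 to 10 rows; each row shifts and turns the commanded pose from where the row before left it, along the tool's axes as they then stand; what a row does not reach is not made up. A row lasts 1/10 s, in which the tool goes at most 50 mm and 8.59 degrees, less where a joint would pass 70% of its speed; a pose out of reach is approached as far as the arm can. A call is refused whole if a number of a shift passes 0.05 or a number of a turn 0.15, either way. A call with a gripper value outside its range is refused whole. The fingers move at their own pace and stop on an object; FORCE is the grip in N (left out, the last holds). Time passes only in rows, so rows that do not move let the fingers close. It gives the time, the measured TCP pose, the force, the opening and the grip force at its end, in the units of the state.
- r.sense(): the state, without advancing time (a new reading comes with each control period).
- r.capture(name): name is "side" or "top"; returns the picture (400x640x3 uint8, blue, green, red); there is no depth.
- r.camera_info(name): a dict with "fx", "fy", "cx", "cy" (pixels), "distortion" ([k1, k2, p1, p2, k3] as OpenCV has them; the pictures are not rectified), "extrinsics" (4x4, takes a point from world to camera coordinates). Camera axes: x right, y up, looking along -z (the intrinsics and any distortion apply to the point x, -y, -z); pixel columns grow to the right and rows downward; lengths in mm; the calibration is good to about 2 mm. A picture is of the moment at which its call begins. camera_info takes no time and is no camera call.
- r.hand_in(): hands the job in; it is judged then, once.
The state is a dict: "time_s": time; "q": joint angles; "joint_vel": joint speeds; "joint_efforts": joint torques, N m; "position": TCP position; "tcp_rot": TCP orientation; "contact_force": force on the tool from outside, world axes, zero at the start; "ft_torque": the same for the moment, N m; "width": finger opening in mm; "grip_force": force on a finger pad.
Only numpy, scipy, OpenCV 4.12 (cv2) and the standard library are available. Lean on these libraries where they do the work, as an engineer would, in place of code of your own. Each camera call takes 0.05 s, during which the arm holds its last target. There are 200 camera calls.

## Task

Make up two treatment kits. First the blue tray: lay the orange syringe lengthwise in its long bay and stand the bonding bottle upright in its black rubber-lined pocket. Only when the blue kit is complete put anything into the yellow tray: the purple syringe lengthwise in its long bay, the glass dish upright in its rubber-lined pocket and the bur stand upright in its bare pocket; leave the green syringe where it lies.

Things in the scene. Friction and masses are not known exactly. Their poses are not given: they have to be found in the camera images.
- blue_tray: Blue plastic kit tray. 133 (x) x 165 (y) mm, fixed; origin: centre of underside; yaw within 0.3 rad of 0. Floor top z 3, walls 3 thick, tops z 10. Long bay on the -x (robot) side: inside 52 (x) x 159 (y), centre (-37.5, 0). Two pockets on the +x side, inside 72 (x) x 78 (y): one lined with ribbed black rubber (no added height), centre (27.5, +40.5); one bare, centre (27.5, -40.5).
- yellow_tray: Yellow plastic kit tray. 133 (x) x 165 (y) mm, fixed; origin: centre of underside; yaw within 0.3 rad of 0. Floor top z 3, walls 3 thick, tops z 10. Long bay on the -x (robot) side: inside 52 (x) x 159 (y), centre (-37.5, 0). Two pockets on the +x side, inside 72 (x) x 78 (y): one lined with ribbed black rubber (no added height), centre (27.5, +40.5); one bare, centre (27.5, -40.5).
- orange_syringe: Lying paste syringe with orange cap and knob, 26 x 112 x 18 mm. Origin: centre of underside, length along y. Black barrel with white label, 12 thick, axis at z 9, y -48 to +16: grasp it across x near y = -8. Finger flange 26 wide, 18 high at y = +17. About 17 g.
- green_syringe: Lying paste syringe with green cap and knob, 26 x 112 x 18 mm. Origin: centre of underside, length along y. Black barrel with white label, 12 thick, axis at z 9, y -48 to +16: grasp it across x near y = -8. Finger flange 26 wide, 18 high at y = +17. About 17 g. Not needed: to be left where it lies.
- purple_syringe: Lying paste syringe with purple cap and knob, 26 x 112 x 18 mm. Origin: centre of underside, length along y. Black barrel with white label, 12 thick, axis at z 9, y -48 to +16: grasp it across x near y = -8. Finger flange 26 wide, 18 high at y = +17. About 17 g.
- bond_bottle: Small dark dropper bottle with an orange label and white cap, standing: body 23 mm in diameter up to z = 37 mm, cap 14 mm in diameter up to z = 55 mm. Origin at the centre of its underside, z up. About 18 g.
- glass_dish: Small pale, clear glass mixing dish, round, waisted, 32 mm in diameter, 22 mm high, standing; solid for grasping across its diameter. Origin at the centre of its underside, z up. About 31 g.
- bur_stand: White block with small rotary burs standing in it: block 34 (x) by 62 (y) by 16 mm high, burs up to 34 mm (they offer no hold). Grasp the block across x. Origin at the centre of its underside, z up. About 85 g.

How it is judged:
By the outcome, as a careful person would: the job done as asked, in the order asked, and still so for the second after the job is handed in, with the robot touching nothing.
It also fails if it takes over 122 s, if anything falls off the work surface, if the arm or the gripper's body presses on something with over 40 N, if the wrist force passes 120 N, or if a joint passes its speed limit or range.

## Working session

There is one attempt and no reset: what is moved stays moved. The work goes in short steps, Python scripts to look and compute and a shell command to move; the robot and the scene stay as the last step left them, time stands still between calls to the robot, and variables do not carry over. Pictures are saved under pics/ and viewed, at most 14 in all, crops included, and the job is handed in when it is done.

```bash
ls; mkdir -p pics
python3 - <<'E'
from rig import r
import cv2
for n in("top","side"):
    cv2.imwrite(f"pics/{n}0.png",r.capture(n))
    print(n,r.camera_info(n))
print(r.sense(),r.tips_ahead)
E
```

```text
pics
top {'fx': 404.49438941727533, 'fy': 404.49438941727533, 'cx': 325.2199178553452, 'cy': 201.3709952266584, 'distortion': array([-0.05591668,  0.        ,  0.        ,  0.        ,  0.        ]), 'extrinsics': array([[ 2.85617316e-02, -9.99591736e-01, -7.66698025e-04,
        -3.95414495e+00],
       [ 9.81297516e-01,  2.78929143e-02,  1.90465666e-01,
        -5.21646229e+02],
       [-1.90366520e-01, -6.19238810e-03,  9.81693558e-01,
        -1.08714709e+03],
       [ 0.00000000e+00,  0.00000000e+00,  0.00000000e+00,
         1.00000000e+00]])}
side {'fx': 453.07850458022654, 'fy': 453.07850458022654, 'cx': 315.70113138450233, 'cy': 199.26363283845856, 'distortion': array([0.04323721, 0.        , 0.        , 0.        , 0.        ]), 'extrinsics': array([[ 9.95601383e-01, -9.34880974e-02,  6.15323855e-03,
        -5.17443061e+02],
       [ 7.38952386e-02,  8.23927751e-01,  5.61856347e-01,
        -5.70157681e+01],
       [-5.75967049e-02, -5.58930261e-01,  8.27211934e-01,
        -1.11748798e+03],
       [ 0.00000000e+00,  0.00000000e+00,  0.00000000e+00,
         1.00000000e+00]])}
{'time_s': 0.1, 'q': array([ 1.30698576e+00,  2.60601633e-01, -1.39265688e-01,  1.17268760e+00,
       -2.01107923e-05,  1.57082970e+00]), 'joint_vel': array([ 7.89960938e-04, -7.05662736e-05,  2.90147627e-03,  5.62524821e-04,
       -6.03154711e-04,  1.26533600e-03]), 'joint_efforts': array([-2.73070045e-04, -4.06507552e+01,  2.54527545e+01,  1.00358779e-02,
        1.27456283e-05,  9.05180059e-06]), 'position': array([136.75502591, 506.27867683, 255.5471501 ]), 'tcp_rot': array([-3.13983406e+00,  2.01694564e-05,  2.87774875e+00]), 'contact_force': array([ 0.17176338, -0.56455723,  0.82041724]), 'ft_torque': array([0.02840585, 0.00447516, 0.03809357]), 'grip_force': 0.0, 'width': 85.56368046684729} 25.0
```

View pics/top0.png

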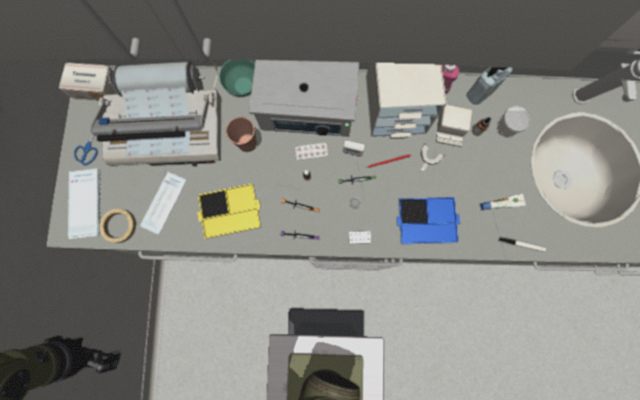

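View pics/side0.png

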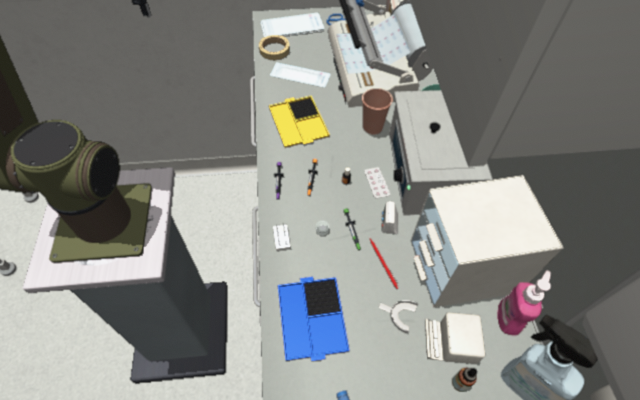

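The top view shows yellow tray (229,210), blue tray (428,220), orange syringe (300,205), purple (300,235), green (357,180), bottle (307,174), dish (355,203), bur stand (360,237). I'll take zoomed crops for detail.

```bash
cat > h.py <<'E'
import numpy as np, cv2
from rig import r
def cam(n):
    c=r.camera_info(n); K=np.array([[c['fx'],0,c['cx']],[0,c['fy'],c['cy']],[0,0,1]])
    return K,np.array(c['distortion']),np.array(c['extrinsics'])
def ray(n,p):
    K,d,E=cam(n); u=cv2.undistortPoints(np.float64(p).reshape(-1,1,2),K,d).reshape(-1,2)
    v=np.c_[u[:,0],-u[:,1],-np.ones(len(u))]@E[:3,:3]
    return -E[:3,:3].T@E[:3,3],v
def plane(n,p,z):
    o,v=ray(n,p); return (o+v*((z-o[2])/v[:,2])[:,None])[:,:2]
def proj(n,P):
    K,d,E=cam(n); Q=np.float64(P).reshape(-1,3)@E[:3,:3].T+E[:3,3]
    return cv2.projectPoints(Q*[1,-1,-1],np.zeros(3),np.zeros(3),K,d)[0].reshape(-1,2)
E
python3 - <<'E'
import cv2
from h import *
t=cv2.imread('pics/top0.png');s=cv2.imread('pics/side0.png')
cv2.imwrite('pics/tc.png',cv2.resize(t[135:255,260:390],None,fx=5,fy=5,interpolation=2)[:600])
cv2.imwrite('pics/sc.png',cv2.resize(s[150:260,260:410],None,fx=5,fy=5,interpolation=2))
for n,im in(('top',t),('side',s)):
    hsv=cv2.cvtColor(im,cv2.COLOR_BGR2HSV)
    for nm,lo,hi in(('blue',(110,150,60),(125,255,255)),('yellow',(24,150,60),(35,255,255)),('orange',(6,150,80),(17,255,255)),('purple',(126,70,40),(160,255,255)),('green',(40,80,40),(75,255,255))):
        m=cv2.inRange(hsv,lo,hi); k,l,st,c=cv2.connectedComponentsWithStats(m)
        print(n,nm,[(st[i,4],c[i].round(1).tolist()) for i in range(1,k) if st[i,4]>2])
E
```

```text
top blue [(np.int32(1657), [433.5, 223.3])]
top yellow []
top orange [(np.int32(4), [283.5, 200.5]), (np.int32(4), [315.5, 209.5])]
top purple [(np.int32(9), [282.3, 233.1]), (np.int32(3), [309.3, 236.7]), (np.int32(8), [316.4, 237.4])]
top green [(np.int32(4), [372.5, 177.0]), (np.int32(8), [340.1, 180.9])]
side blue [(np.int32(34), [313.2, 280.0]), (np.int32(280), [330.3, 317.2]), (np.int32(148), [289.9, 290.1]), (np.int32(43), [303.9, 298.0]), (np.int32(17), [305.8, 308.5]), (np.int32(62), [283.7, 332.1]), (np.int32(13), [309.9, 335.2]), (np.int32(5), [311.4, 340.2]), (np.int32(19), [311.6, 346.4]), (np.int32(12), [285.9, 355.0]), (np.int32(21), [308.7, 355.0]), (np.int32(17), [321.4, 356.5]), (np.int32(6), [296.2, 357.7]), (np.int32(3), [290.0, 359.0])]
side yellow [(np.int32(8), [311.5, 99.8]), (np.int32(1499), [296.8, 125.1]), (np.int32(3), [301.0, 99.0])]
side orange [(np.int32(10), [314.5, 160.8]), (np.int32(13), [344.7, 180.5]), (np.int32(13), [308.9, 191.5]), (np.int32(17), [464.5, 381.8])]
side purple [(np.int32(13), [278.6, 163.6]), (np.int32(16), [277.7, 194.8]), (np.int32(6), [511.5, 313.5])]
side green [(np.int32(7), [407.9, 187.3]), (np.int32(16), [345.8, 210.4]), (np.int32(7), [354.0, 237.7]), (np.int32(17), [357.5, 245.4])]
```

View pics/tc.png

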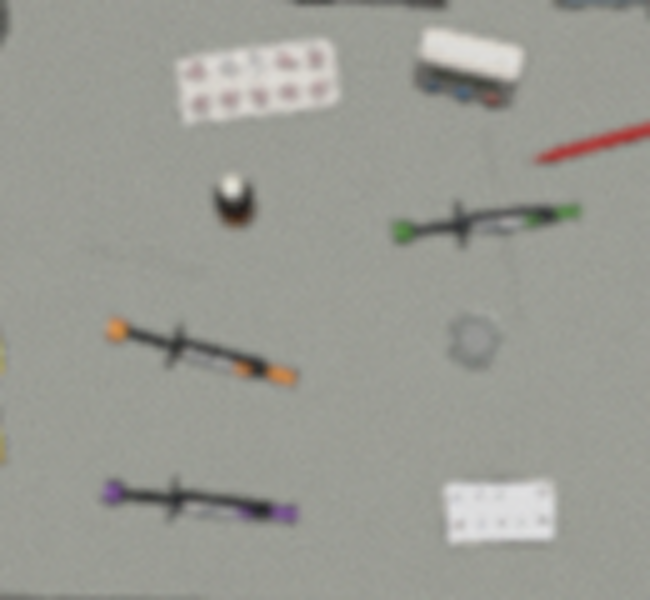

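View pics/sc.png

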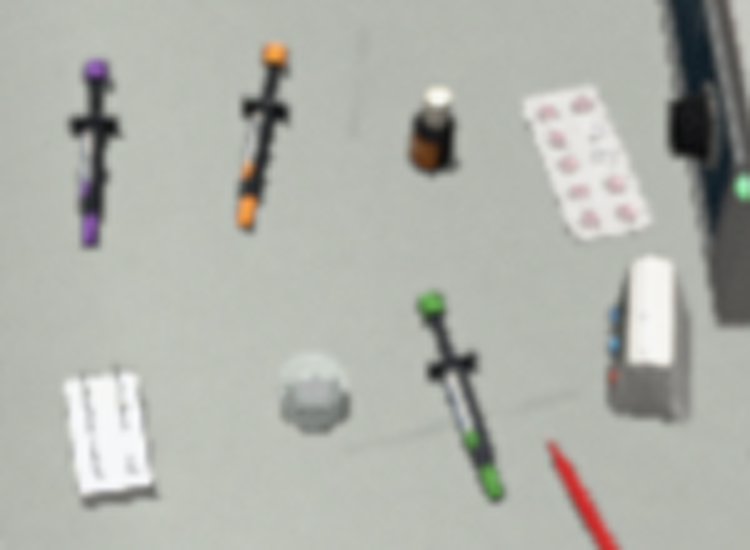

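Run:
```python
import cv2, numpy as np
t=cv2.imread('pics/top0.png');s=cv2.imread('pics/side0.png')
f=lambda a:cv2.resize(a,None,fx=5,fy=5,interpolation=2)
a=f(t[175:245,190:268]);b=f(t[188:250,390:468])
c=f(s[90:152,262:334]);d=f(s[270:365,270:355])
C=np.zeros((600,800,3),np.uint8)
C[:350,:390]=a[:350,:390]; cv2.imwrite('pics/tr1.png',np.vstack([a[:300],b[:300]]))
w=np.zeros((475,790,3),np.uint8);w[:310,:360]=c;w[:,365:790]=d;cv2.imwrite('pics/tr2.png',w)
print(a.shape,b.shape,c.shape,d.shape)
```

```text
(350, 390, 3) (310, 390, 3) (310, 360, 3) (475, 425, 3)
```

View pics/tr1.png

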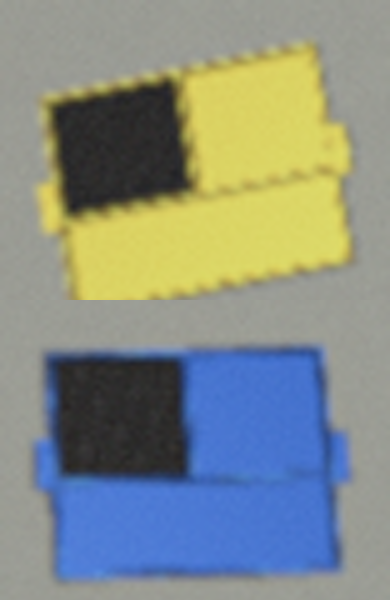

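View pics/tr2.png

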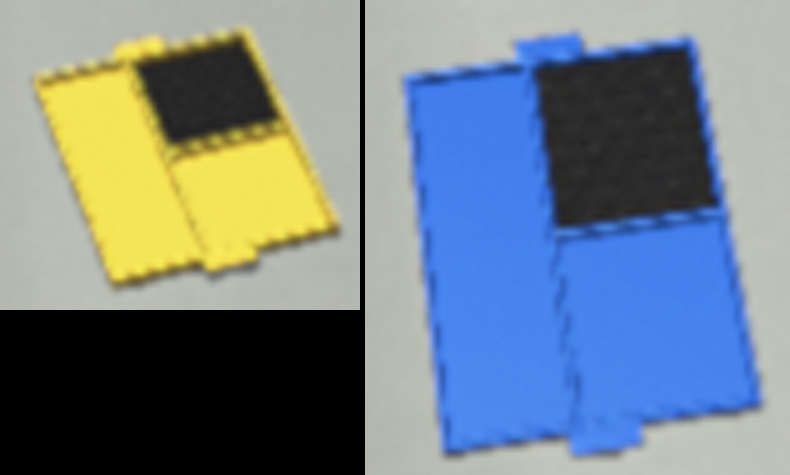

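```bash
cat > meas.py <<'E'
from h import *
def px(o,uv): return (np.float64(uv)+.5)/5-.5+o
def rig2(L,W):
    L=np.float64(L);l0=L.mean(0);w0=W.mean(0);a=(L-l0)@[1,1j];b=(W-w0)@[1,1j]
    th=np.angle((b*a.conj()).sum()); c,s=np.cos(th),np.sin(th);R=np.array([[c,-s],[s,c]])
    t=w0-R@l0; return t,th,np.abs(W-(L@R.T+t)).max()
h=66.5;k=82.5
def P(*a): return [round(float(x),3) for x in np.hstack(a)]
T=[('yt top','top',[190,175],[(43,97),(317,42),(353,262)],[(h,k),(h,-k),(-h,-k)],9),
('yt side','side',[262,90],[(37,78),(247,30),(340,235),(115,287)],[(-h,k),(h,k),(h,-k),(-h,-k)],9),
('bt top','top',[390,188],[(45,50),(322,48),(341,270),(57,280)],[(h,k),(h,-k),(-h,-k),(-h,k)],9),
('bt side','side',[270,270],[(40,77),(328,40),(397,408),(80,453)],[(-h,k),(h,k),(h,-k),(-h,-k)],9)]
S=[(0,53),(0,17),(0,-56)]
T+=[('or top','top',[260,135],[(117,330),(177,345),(297,379)],S,9),('or side','side',[260,150],[(274,53),(265,110),(245,228)],S,9),
('pu top','top',[260,135],[(113,492),(175,499),(297,514)],S,9),('pu side','side',[260,150],[(96,69),(94,126),(90,244)],S,9),
('bur top','top',[260,135],[(444,485),(554,480),(556,540),(449,545)],[(17,31),(17,-31),(-17,-31),(-17,31)],16),
('bur side','side',[260,150],[(65,380),(137,374),(153,486),(84,496)],[(-17,31),(17,31),(17,-31),(-17,-31)],16)]
for n,c,o,uv,L,z in T: 
    print(n,P(*rig2(L,plane(c,px(o,uv),z))))
print('cap',plane('top',px([260,135],[(232,183)]),55),plane('side',px([260,150],[(437,96)]),55))
print('base bottle',plane('top',px([260,135],[(236,226)]),0),plane('side',px([260,150],[(432,172)]),0))
print('dish',plane('top',px([260,135],[(474,341)]),11),plane('side',px([260,150],[(314,393)]),11))
E
python3 meas.py
```

```text
yt top [495.075, 290.995, 0.226, 0.846]
yt side [497.486, 293.387, 0.219, 3.512]
bt top [483.652, -288.152, 0.049, 1.365]
bt side [484.231, -286.796, 0.051, 1.289]
or top [515.897, 82.745, -0.242, 0.438]
or side [517.392, 88.38, -0.221, 3.324]
pu top [428.814, 80.164, -0.091, 1.593]
pu side [429.511, 85.618, -0.075, 2.233]
bur top [427.287, -90.26, 0.073, 0.541]
bur side [429.662, -87.114, 0.072, 1.631]
cap [[606.35621657  67.9699321 ]] [[605.5662351   70.90619263]]
base bottle [[594.93837882  67.76427612]] [[605.45320937  63.45499417]]
dish [[527.31528132 -73.81248046]] [[529.31856086 -70.96274052]]
```

```bash
cat > go.py <<'E'
import sys
from h import *
def wrap(a,p=2*np.pi): return (a+p/2)%p-p/2
def show():
    s=r.sense(); print('t',round(s['time_s'],2),'pos',s['position'].round(1),'rot',s['tcp_rot'].round(3),'F',s['contact_force'].round(1),'w',round(s['width'],1),'g',round(s['grip_force'],1),'tips',r.tips_ahead,'q',s['q'].round(2))
    return s
def go(x,y,z,th,n=None):   # th: yaw of the object's x axis = closing line
    s=show(); yaw=s['tcp_rot'][2]; dy=wrap(np.pi/2+th-yaw); w=yaw+dy
    dx,dyy,dz=np.array([x,y,z])-s['position']
    t=np.array([dx*np.cos(w)+dyy*np.sin(w),dx*np.sin(w)-dyy*np.cos(w),-dz])/1e3
    n=n or int(np.ceil(np.linalg.norm(t[:2])/.045)) or 1
    tilt=cv2.Rodrigues(cv2.Rodrigues(np.array([0,0,1.]))[0])[0] is None
    print('az first %.3f'%-dy,'| then tx,ty,tz',t.round(4),'| /%d'%n,(t/n).round(4))
if __name__=='__main__': go(*map(float,sys.argv[1:5]))
E
sed -i '/tilt=/d' go.py
python3 go.py 514.8 77.2 110 -0.23
python3 -m inch '[{"az":0.15,"hand":0.5},{"az":0.15,"hand":0.5},{"az":0.15,"hand":0.5},{"az":0.15,"hand":0.5},{"az":0.15,"hand":0.5},{"az":0.15,"hand":0.5},{"az":0.15,"hand":0.5},{"az":0.15,"hand":0.5},{"az":0.15,"hand":0.5},{"az":0.15,"hand":0.5}]' 40
python3 go.py 514.8 77.2 110 -0.23
```

```text
t 0.1 pos [136.8 506.3 255.5] rot [-3.14   0.     2.878] F [ 0.2 -0.6  0.8] w 85.6 g 0.0 tips 25.0 q [ 1.31  0.26 -0.14  1.17 -0.    1.57]
az first 1.537 | then tx,ty,tz [-0.3316  0.4659  0.1455] | /13 [-0.0255  0.0358  0.0112]
t 0.1 pos [136.8 506.3 255.5] rot [-3.14   0.     2.878] F [ 0.2 -0.6  0.8] w 85.6 g 0.0 tips 25.0 q [ 1.31  0.26 -0.14  1.17 -0.    1.57]
az first 1.537 | then tx,ty,tz [-0.3316  0.4659  0.1455] | /13 [-0.0255  0.0358  0.0112]invalid input at $[0]: expected keys hand, tx, ty, tz, ax, ay, az
```

```bash
python3 -m inch '[{"hand":0.5,"tx":0,"ty":0,"tz":0,"ax":0,"ay":0,"az":0.15},{"hand":0.5,"tx":0,"ty":0,"tz":0,"ax":0,"ay":0,"az":0.15},{"hand":0.5,"tx":0,"ty":0,"tz":0,"ax":0,"ay":0,"az":0.15},{"hand":0.5,"tx":0,"ty":0,"tz":0,"ax":0,"ay":0,"az":0.15},{"hand":0.5,"tx":0,"ty":0,"tz":0,"ax":0,"ay":0,"az":0.15},{"hand":0.5,"tx":0,"ty":0,"tz":0,"ax":0,"ay":0,"az":0.15},{"hand":0.5,"tx":0,"ty":0,"tz":0,"ax":0,"ay":0,"az":0.15},{"hand":0.5,"tx":0,"ty":0,"tz":0,"ax":0,"ay":0,"az":0.15},{"hand":0.5,"tx":0,"ty":0,"tz":0,"ax":0,"ay":0,"az":0.15},{"hand":0.5,"tx":0,"ty":0,"tz":0,"ax":0,"ay":0,"az":0.15}]' 40
python3 go.py 514.8 77.2 110 -0.23
```

```text
time_s: 1.1
position: [136.8, 506.4, 255.8]
tcp_rot: [-3.142, 0.001, 1.372]
contact_force: [0.1, -0.7, -0.0]
width: 42.6
grip_force: 0.0
t 1.1 pos [136.8 506.4 255.8] rot [-3.142e+00  1.000e-03  1.372e+00] F [ 0.1 -0.7 -0. ] w 42.6 g 0.0 tips 25.0 q [ 1.31  0.26 -0.14  1.17 -0.    3.08]
az first 0.031 | then tx,ty,tz [-0.3318  0.4659  0.1458] | /13 [-0.0255  0.0358  0.0112]
```

```bash
python3 -m inch '[{"hand":0.5,"tx":-0.0255,"ty":0.0358,"tz":0,"ax":0,"ay":0,"az":0},{"hand":0.5,"tx":-0.0255,"ty":0.0358,"tz":0,"ax":0,"ay":0,"az":0},{"hand":0.5,"tx":-0.0255,"ty":0.0358,"tz":0,"ax":0,"ay":0,"az":0},{"hand":0.5,"tx":-0.0255,"ty":0.0358,"tz":0,"ax":0,"ay":0,"az":0},{"hand":0.5,"tx":-0.0255,"ty":0.0358,"tz":0,"ax":0,"ay":0,"az":0},{"hand":0.5,"tx":-0.0255,"ty":0.0358,"tz":0,"ax":0,"ay":0,"az":0},{"hand":0.5,"tx":-0.0255,"ty":0.0358,"tz":0,"ax":0,"ay":0,"az":0},{"hand":0.5,"tx":-0.0255,"ty":0.0358,"tz":0,"ax":0,"ay":0,"az":0},{"hand":0.5,"tx":-0.0255,"ty":0.0358,"tz":0,"ax":0,"ay":0,"az":0.031},{"hand":0.5,"tx":0,"ty":0,"tz":0,"ax":0,"ay":0,"az":0}]' 40
python3 go.py 514.8 77.2 110 -0.23
```

```text
time_s: 2.1
position: [412.0, 216.4, 256.0]
tcp_rot: [3.14, 0.001, 1.339]
contact_force: [-0.9, 0.1, -0.6]
width: 42.6
grip_force: 0.0
t 2.1 pos [412.  216.4 256. ] rot [3.140e+00 1.000e-03 1.339e+00] F [-0.9  0.1 -0.6] w 42.6 g 0.0 tips 25.0 q [ 0.48  0.16 -0.27  1.14 -0.    2.29]
az first -0.001 | then tx,ty,tz [-0.1121  0.1319  0.146 ] | /4 [-0.028   0.033   0.0365]
```

```bash
python3 -m inch '[{"hand":0.5,"tx":-0.028,"ty":0.033,"tz":0.0365,"ax":0,"ay":0,"az":0},{"hand":0.5,"tx":-0.028,"ty":0.033,"tz":0.0365,"ax":0,"ay":0,"az":0},{"hand":0.5,"tx":-0.028,"ty":0.033,"tz":0.0365,"ax":0,"ay":0,"az":0},{"hand":0.5,"tx":-0.028,"ty":0.033,"tz":0.0365,"ax":0,"ay":0,"az":0},{"hand":0.5,"tx":0,"ty":0,"tz":0.04,"ax":0,"ay":0,"az":0},{"hand":0.5,"tx":0,"ty":0,"tz":0,"ax":0,"ay":0,"az":0},{"hand":0.5,"tx":0,"ty":0,"tz":0,"ax":0,"ay":0,"az":0}]' 40
python3 go.py 514.8 77.2 30 -0.23
python3 - <<'E'
from h import *
a=r.capture('top')[150:250,260:340]; b=r.capture('side')[130:230,250:330]
cv2.imwrite('pics/p1.png',np.hstack([cv2.resize(i,None,fx=5,fy=5,interpolation=2) for i in (a,b)]))
E
```

```text
time_s: 2.8
position: [499.4, 97.8, 87.0]
tcp_rot: [-3.138, 0.001, 1.347]
contact_force: [-0.0, 0.1, 0.9]
width: 42.6
grip_force: 0.0
t 2.8 pos [499.4  97.8  87. ] rot [-3.138e+00  1.000e-03  1.347e+00] F [-0.   0.1  0.9] w 42.6 g 0.0 tips 25.0 q [ 0.19  0.37 -0.46  0.74  0.    1.99]
az first 0.007 | then tx,ty,tz [-0.0165  0.0197  0.057 ] | /1 [-0.0165  0.0197  0.057 ]
```

View pics/p1.png

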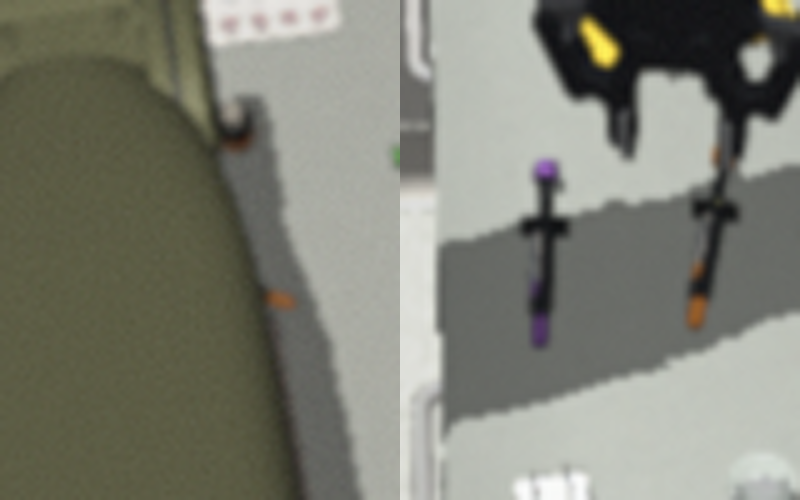

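```bash
python3 -m inch '[{"hand":0.5,"tx":-0.0165,"ty":0.0197,"tz":0.01,"ax":0,"ay":0,"az":0.007},{"hand":0.5,"tx":0,"ty":0,"tz":0.02,"ax":0,"ay":0,"az":0},{"hand":0.5,"tx":0,"ty":0,"tz":0.02,"ax":0,"ay":0,"az":0},{"hand":0.5,"tx":0,"ty":0,"tz":0.005,"ax":0,"ay":0,"az":0},{"hand":0.5,"tx":0,"ty":0,"tz":0,"ax":0,"ay":0,"az":0}]' 40
python3 go.py 514.8 77.2 30 -0.23
python3 - <<'E'
from h import *
b=r.capture('side')[130:230,250:360]
cv2.imwrite('pics/p2.png',cv2.resize(b,None,fx=5,fy=5,interpolation=2))
E
```

```text
time_s: 3.4
position: [516.5, 77.7, 33.3]
tcp_rot: [3.141, -0.0, 1.341]
contact_force: [-0.4, 0.7, -0.2]
width: 42.8
grip_force: 0.0
t 3.4 pos [516.5  77.7  33.3] rot [ 3.141 -0.     1.341] F [-0.4  0.7 -0.2] w 42.8 g 0.0 tips 25.0 q [ 0.15  0.45 -0.5   0.62  0.    1.95]
az first 0.000 | then tx,ty,tz [-0.0009 -0.0016  0.0033] | /1 [-0.0009 -0.0016  0.0033]
```

View pics/p2.png

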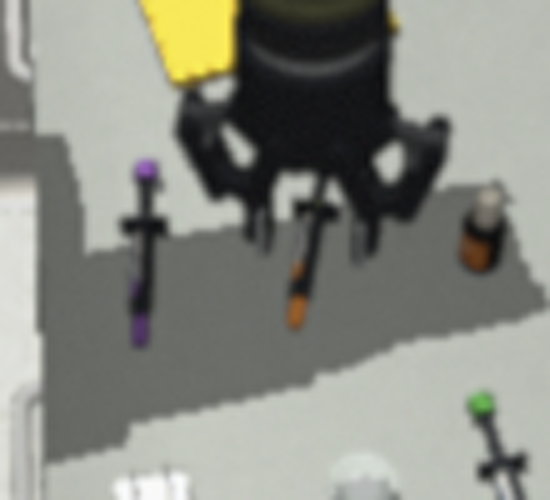

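Fingers straddle the orange barrel below its flange, roughly centred (310,240 in the crop). Close.

```bash
python3 -m inch '[{"hand":0.5,"tx":0,"ty":-0.001,"tz":0.0035,"ax":0,"ay":0,"az":0},{"hand":1,"tx":0,"ty":0,"tz":0,"ax":0,"ay":0,"az":0},{"hand":1,"tx":0,"ty":0,"tz":0,"ax":0,"ay":0,"az":0},{"hand":1,"tx":0,"ty":0,"tz":0,"ax":0,"ay":0,"az":0},{"hand":1,"tx":0,"ty":0,"tz":0,"ax":0,"ay":0,"az":0},{"hand":1,"tx":0,"ty":0,"tz":0,"ax":0,"ay":0,"az":0},{"hand":1,"tx":0,"ty":0,"tz":-0.02,"ax":0,"ay":0,"az":0},{"hand":1,"tx":0,"ty":0,"tz":-0.04,"ax":0,"ay":0,"az":0},{"hand":1,"tx":0,"ty":0,"tz":-0.04,"ax":0,"ay":0,"az":0},{"hand":1,"tx":0,"ty":0,"tz":0,"ax":0,"ay":0,"az":0}]' 40
python3 go.py 446.9 -297.4 130 0.05
```

```text
time_s: 4.45
position: [519.3, 77.7, 133.8]
tcp_rot: [3.132, -0.004, 1.34]
contact_force: [1.1, 0.2, 0.1]
width: 10.4
grip_force: 40.4
t 4.45 pos [519.3  77.7 133.8] rot [ 3.132 -0.004  1.34 ] F [1.1 0.2 0.1] w 10.4 g 40.4 tips 25.0 q [ 0.15  0.34 -0.37  0.86 -0.    1.95]
az first -0.281 | then tx,ty,tz [-0.371  -0.0911  0.0038] | /9 [-0.0412 -0.0101  0.0004]
```

```bash
python3 -m inch '[{"hand":1,"tx":0,"ty":0,"tz":0,"ax":0,"ay":0,"az":-0.14},{"hand":1,"tx":0,"ty":0,"tz":0,"ax":0,"ay":0,"az":-0.14},{"hand":1,"tx":-0.035,"ty":-0.0086,"tz":0,"ax":0,"ay":0,"az":0},{"hand":1,"tx":-0.035,"ty":-0.0086,"tz":0,"ax":0,"ay":0,"az":0},{"hand":1,"tx":-0.035,"ty":-0.0086,"tz":0,"ax":0,"ay":0,"az":0},{"hand":1,"tx":-0.035,"ty":-0.0086,"tz":0,"ax":0,"ay":0,"az":0},{"hand":1,"tx":-0.035,"ty":-0.0086,"tz":0,"ax":0,"ay":0,"az":0},{"hand":1,"tx":-0.035,"ty":-0.0086,"tz":0,"ax":0,"ay":0,"az":0},{"hand":1,"tx":-0.035,"ty":-0.0086,"tz":0,"ax":0,"ay":0,"az":0},{"hand":1,"tx":0,"ty":0,"tz":0,"ax":0,"ay":0,"az":0}]' 40
python3 go.py 446.9 -297.4 70 0.05
```

```text
time_s: 5.45
position: [466.2, -173.9, 128.0]
tcp_rot: [-3.141, 0.001, 1.614]
contact_force: [-0.2, 0.2, 0.0]
width: 10.2
grip_force: 40.4
t 5.45 pos [ 466.2 -173.9  128. ] rot [-3.141e+00  1.000e-03  1.614e+00] F [-0.2  0.2  0. ] w 10.2 g 40.4 tips 25.0 q [-0.36  0.31 -0.43  0.83 -0.    1.17]
az first -0.006 | then tx,ty,tz [-0.1224 -0.0254  0.058 ] | /3 [-0.0408 -0.0085  0.0193]
```

```bash
python3 -m inch '[{"hand":1,"tx":-0.0305,"ty":-0.0064,"tz":0,"ax":0,"ay":0,"az":-0.006},{"hand":1,"tx":-0.0305,"ty":-0.0064,"tz":0.015,"ax":0,"ay":0,"az":0},{"hand":1,"tx":-0.0305,"ty":-0.0064,"tz":0.015,"ax":0,"ay":0,"az":0},{"hand":1,"tx":-0.0305,"ty":-0.0064,"tz":0.015,"ax":0,"ay":0,"az":0},{"hand":1,"tx":0,"ty":0,"tz":0.013,"ax":0,"ay":0,"az":0},{"hand":1,"tx":0,"ty":0,"tz":0,"ax":0,"ay":0,"az":0},{"hand":1,"tx":0,"ty":0,"tz":0,"ax":0,"ay":0,"az":0}]' 40
python3 go.py 446.9 -297.4 34 0.05
python3 - <<'E'
from h import *
b=r.capture('side')[250:370,250:380]
cv2.imwrite('pics/p3.png',cv2.resize(b,None,fx=4,fy=4,interpolation=2))
E
```

```text
time_s: 6.15
position: [447.7, -292.6, 70.2]
tcp_rot: [-3.14, -0.002, 1.626]
contact_force: [0.6, -0.1, 0.1]
width: 10.7
grip_force: 40.4
t 6.15 pos [ 447.7 -292.6   70.2] rot [-3.140e+00 -2.000e-03  1.626e+00] F [ 0.6 -0.1  0.1] w 10.7 g 40.4 tips 25.0 q [-0.58  0.43 -0.42  0.73  0.    0.94]
az first 0.006 | then tx,ty,tz [-0.0048 -0.001   0.0362] | /1 [-0.0048 -0.001   0.0362]
```

View pics/p3.png

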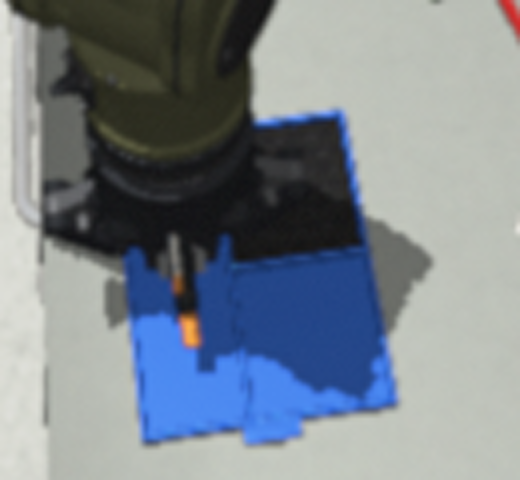

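Syringe is aligned along the bay, cap at (190,330). Lower it.

```bash
python3 -m inch '[{"hand":1,"tx":-0.0048,"ty":-0.001,"tz":0.012,"ax":0,"ay":0,"az":0},{"hand":1,"tx":0,"ty":0,"tz":0.012,"ax":0,"ay":0,"az":0},{"hand":1,"tx":0,"ty":0,"tz":0.011,"ax":0,"ay":0,"az":0},{"hand":1,"tx":0,"ty":0,"tz":0,"ax":0,"ay":0,"az":0},{"hand":1,"tx":0,"ty":0,"tz":0,"ax":0,"ay":0,"az":0}]' 40
python3 go.py 446.9 -297.4 34 0.05
```

```text
time_s: 6.7
position: [446.9, -298.0, 35.2]
tcp_rot: [-3.14, -0.001, 1.626]
contact_force: [0.3, -0.1, 0.4]
width: 10.6
grip_force: 40.4
t 6.7 pos [ 446.9 -298.    35.2] rot [-3.140e+00 -1.000e-03  1.626e+00] F [ 0.3 -0.1  0.4] w 10.6 g 40.4 tips 25.0 q [-0.59  0.47 -0.45  0.65  0.    0.93]
az first 0.005 | then tx,ty,tz [ 0.0006 -0.      0.0012] | /1 [ 0.0006 -0.      0.0012]
```

Lower in small steps, then open narrowly.

```bash
python3 -m inch '[{"hand":1,"tx":0,"ty":0,"tz":0.001,"ax":0,"ay":0,"az":0},{"hand":1,"tx":0,"ty":0,"tz":0.001,"ax":0,"ay":0,"az":0},{"hand":1,"tx":0,"ty":0,"tz":0,"ax":0,"ay":0,"az":0}]' 40
python3 -m inch '[{"hand":0.75,"tx":0,"ty":0,"tz":0,"ax":0,"ay":0,"az":0},{"hand":0.75,"tx":0,"ty":0,"tz":0,"ax":0,"ay":0,"az":0},{"hand":0.75,"tx":0,"ty":0,"tz":0,"ax":0,"ay":0,"az":0},{"hand":0.75,"tx":0,"ty":0,"tz":0,"ax":0,"ay":0,"az":0},{"hand":0.75,"tx":0,"ty":0,"tz":-0.01,"ax":0,"ay":0,"az":0},{"hand":0.75,"tx":0,"ty":0,"tz":-0.03,"ax":0,"ay":0,"az":0},{"hand":0.5,"tx":0,"ty":0,"tz":-0.04,"ax":0,"ay":0,"az":0},{"hand":0.5,"tx":0,"ty":0,"tz":-0.04,"ax":0,"ay":0,"az":0},{"hand":0.5,"tx":0,"ty":0,"tz":0,"ax":0,"ay":0,"az":0}]' 40
python3 go.py 606 69 150 0
```

```text
time_s: 7.0
position: [447.6, -298.6, 34.1]
tcp_rot: [3.141, 0.0, 1.626]
contact_force: [0.6, -0.7, 0.2]
width: 10.5
grip_force: 40.4
time_s: 7.9
position: [451.0, -300.8, 160.3]
tcp_rot: [3.132, 0.007, 1.626]
contact_force: [-0.3, -0.9, 0.7]
width: 42.5
grip_force: 0.0
t 7.9 pos [ 451.  -300.8  160.3] rot [3.132 0.007 1.626] F [-0.3 -0.9  0.7] w 42.5 g 0.0 tips 25.0 q [-0.59  0.34 -0.29  0.93  0.    0.93]
az first 0.055 | then tx,ty,tz [0.3698 0.155  0.0103] | /9 [0.0411 0.0172 0.0011]
```

```bash
python3 -m inch '[{"hand":0.5,"tx":0.033,"ty":0.0141,"tz":0,"ax":0,"ay":0,"az":0},{"hand":0.5,"tx":0.033,"ty":0.0141,"tz":0,"ax":0,"ay":0,"az":0},{"hand":0.5,"tx":0.033,"ty":0.0141,"tz":0,"ax":0,"ay":0,"az":0},{"hand":0.5,"tx":0.033,"ty":0.0141,"tz":0,"ax":0,"ay":0,"az":0},{"hand":0.5,"tx":0.033,"ty":0.0141,"tz":0,"ax":0,"ay":0,"az":0},{"hand":0.5,"tx":0.033,"ty":0.0141,"tz":0,"ax":0,"ay":0,"az":0},{"hand":0.5,"tx":0.033,"ty":0.0141,"tz":0,"ax":0,"ay":0,"az":0},{"hand":0.5,"tx":0.033,"ty":0.0141,"tz":0,"ax":0,"ay":0,"az":0},{"hand":0.5,"tx":0.033,"ty":0.0141,"tz":0,"ax":0,"ay":0,"az":0},{"hand":0.5,"tx":0.033,"ty":0.0141,"tz":0,"ax":0,"ay":0,"az":0}]' 40
python3 -m inch '[{"hand":0.5,"tx":0,"ty":0,"tz":0,"ax":0,"ay":0,"az":0.05}]'
python3 go.py 605.5 68 120 0
```

```text
time_s: 8.9
position: [570.1, 40.2, 153.8]
tcp_rot: [-3.141, 0.0, 1.626]
contact_force: [0.7, -0.4, -0.5]
width: 42.8
grip_force: 0.0
time_s: 9.0
position: [571.6, 42.7, 153.8]
tcp_rot: [3.14, -0.002, 1.579]
contact_force: [-0.8, -0.7, -0.7]
width: 43.0
grip_force: 0.0
t 9.0 pos [571.6  42.7 153.8] rot [ 3.140e+00 -2.000e-03  1.579e+00] F [-0.8 -0.7 -0.7] w 43.0 g 0.0 tips 25.0 q [ 0.07  0.4  -0.21  0.96  0.    1.64]
az first 0.009 | then tx,ty,tz [0.0253 0.0339 0.0338] | /1 [0.0253 0.0339 0.0338]
```

```bash
python3 -m inch '[{"hand":0.5,"tx":0.0127,"ty":0.017,"tz":0.01,"ax":0,"ay":0,"az":0.008},{"hand":0.5,"tx":0.0127,"ty":0.017,"tz":0.01,"ax":0,"ay":0,"az":0},{"hand":0.5,"tx":0,"ty":0,"tz":0.035,"ax":0,"ay":0,"az":0},{"hand":0.5,"tx":0,"ty":0,"tz":0,"ax":0,"ay":0,"az":0},{"hand":0.5,"tx":0,"ty":0,"tz":0,"ax":0,"ay":0,"az":0}]' 40
python3 go.py 605.5 68 36 0
python3 - <<'E'
from h import *
b=r.capture('side')[120:230,270:400]
cv2.imwrite('pics/p4.png',cv2.resize(b,None,fx=5,fy=5,interpolation=2))
E
```

```text
time_s: 9.5
position: [602.6, 64.0, 98.2]
tcp_rot: [-3.138, 0.0, 1.568]
contact_force: [-0.3, 0.2, 0.4]
width: 42.6
grip_force: 0.0
t 9.5 pos [602.6  64.   98.2] rot [-3.138  0.     1.568] F [-0.3  0.2  0.4] w 42.6 g 0.0 tips 25.0 q [ 0.11  0.5  -0.2   0.88 -0.    1.68]
az first -0.003 | then tx,ty,tz [0.004  0.0029 0.0622] | /1 [0.004  0.0029 0.0622]
```

View pics/p4.png

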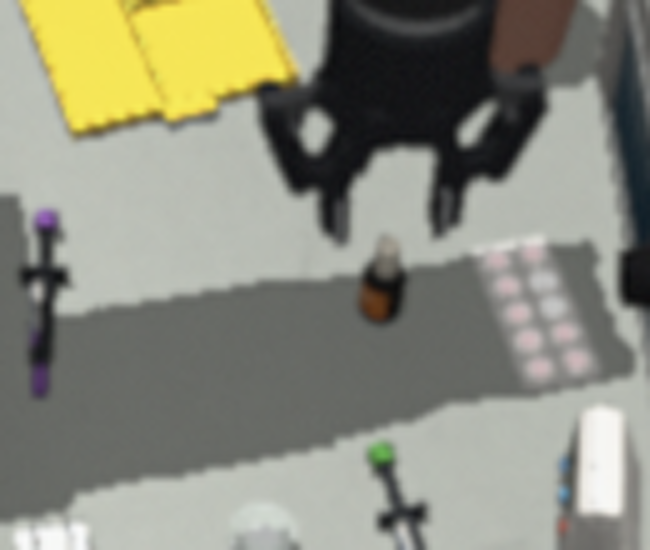

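Bottle at (383,280) sits midway between the fingertips (335 and 440), with room. Descend and grip.

```bash
python3 -m inch '[{"hand":0.5,"tx":0.004,"ty":0.003,"tz":0.0,"ax":0,"ay":0,"az":0},{"hand":0.5,"tx":0,"ty":0,"tz":0.02,"ax":0,"ay":0,"az":0},{"hand":0.5,"tx":0,"ty":0,"tz":0.02,"ax":0,"ay":0,"az":0},{"hand":0.5,"tx":0,"ty":0,"tz":0.022,"ax":0,"ay":0,"az":0},{"hand":0.5,"tx":0,"ty":0,"tz":0,"ax":0,"ay":0,"az":0},{"hand":1,"tx":0,"ty":0,"tz":0,"ax":0,"ay":0,"az":0},{"hand":1,"tx":0,"ty":0,"tz":0,"ax":0,"ay":0,"az":0},{"hand":1,"tx":0,"ty":0,"tz":0,"ax":0,"ay":0,"az":0},{"hand":1,"tx":0,"ty":0,"tz":0,"ax":0,"ay":0,"az":0},{"hand":1,"tx":0,"ty":0,"tz":0,"ax":0,"ay":0,"az":0}]' 35
python3 go.py 509.2 -245.7 120 0.05
```

```text
time_s: 10.55
position: [608.5, 68.3, 38.5]
tcp_rot: [3.138, -0.0, 1.568]
contact_force: [-0.4, 0.9, 6.3]
width: 21.2
grip_force: 34.8
t 10.55 pos [608.5  68.3  38.5] rot [ 3.138 -0.     1.568] F [-0.4  0.9  6.3] w 21.2 g 34.8 tips 25.0 q [ 0.11  0.57 -0.26  0.74 -0.    1.69]
az first -0.053 | then tx,ty,tz [-0.3087 -0.1148 -0.0815] | /8 [-0.0386 -0.0144 -0.0102]
```

```bash
python3 -m inch '[{"hand":1,"tx":0,"ty":0,"tz":-0.02,"ax":0,"ay":0,"az":0},{"hand":1,"tx":0,"ty":0,"tz":-0.04,"ax":0,"ay":0,"az":-0.05},{"hand":1,"tx":-0.01,"ty":0,"tz":-0.03,"ax":0,"ay":0,"az":0},{"hand":1,"tx":-0.035,"ty":-0.0135,"tz":0,"ax":0,"ay":0,"az":0},{"hand":1,"tx":-0.035,"ty":-0.0135,"tz":0,"ax":0,"ay":0,"az":0},{"hand":1,"tx":-0.035,"ty":-0.0135,"tz":0,"ax":0,"ay":0,"az":0},{"hand":1,"tx":-0.035,"ty":-0.0135,"tz":0,"ax":0,"ay":0,"az":0},{"hand":1,"tx":-0.035,"ty":-0.0135,"tz":0,"ax":0,"ay":0,"az":0},{"hand":1,"tx":-0.035,"ty":-0.0135,"tz":0,"ax":0,"ay":0,"az":0},{"hand":1,"tx":0,"ty":0,"tz":0,"ax":0,"ay":0,"az":0}]' 35
python3 go.py 509.5 -245.6 70 0.05
```

```text
time_s: 11.55
position: [534.9, -159.0, 127.1]
tcp_rot: [-3.141, 0.002, 1.612]
contact_force: [0.0, 0.1, -0.8]
width: 21.2
grip_force: 34.3
t 11.55 pos [ 534.9 -159.   127.1] rot [-3.141e+00  2.000e-03  1.612e+00] F [ 0.   0.1 -0.8] w 21.2 g 34.3 tips 25.0 q [-0.29  0.4  -0.28  0.89 -0.    1.24]
az first -0.008 | then tx,ty,tz [-0.0852 -0.0297  0.0571] | /3 [-0.0284 -0.0099  0.019 ]
```

```bash
python3 -m inch '[{"hand":1,"tx":-0.0284,"ty":-0.0099,"tz":0.019,"ax":0,"ay":0,"az":0},{"hand":1,"tx":-0.0284,"ty":-0.0099,"tz":0.019,"ax":0,"ay":0,"az":0},{"hand":1,"tx":-0.0284,"ty":-0.0099,"tz":0.019,"ax":0,"ay":0,"az":0},{"hand":1,"tx":0,"ty":0,"tz":0,"ax":0,"ay":0,"az":0},{"hand":1,"tx":0,"ty":0,"tz":0.012,"ax":0,"ay":0,"az":0},{"hand":1,"tx":0,"ty":0,"tz":0.012,"ax":0,"ay":0,"az":0},{"hand":1,"tx":0,"ty":0,"tz":0,"ax":0,"ay":0,"az":0},{"hand":1,"tx":0,"ty":0,"tz":0,"ax":0,"ay":0,"az":0}]' 35
python3 go.py 509.5 -245.6 42 0.05
```

```text
time_s: 12.35
position: [511.0, -240.8, 45.6]
tcp_rot: [-3.141, -0.001, 1.619]
contact_force: [0.5, -0.9, 0.1]
width: 21.3
grip_force: 34.3
t 12.35 pos [ 511.  -240.8   45.6] rot [-3.141e+00 -1.000e-03  1.619e+00] F [ 0.5 -0.9  0.1] w 21.3 g 34.3 tips 25.0 q [-0.44  0.5  -0.37  0.7   0.    1.08]
az first -0.001 | then tx,ty,tz [-0.0048 -0.0017  0.0036] | /1 [-0.0048 -0.0017  0.0036]
```

```bash
python3 -m inch '[{"hand":1,"tx":-0.003,"ty":-0.001,"tz":0.001,"ax":0,"ay":0,"az":0},{"hand":1,"tx":0,"ty":0,"tz":0.001,"ax":0,"ay":0,"az":0},{"hand":1,"tx":0,"ty":0,"tz":0.001,"ax":0,"ay":0,"az":0},{"hand":1,"tx":0,"ty":0,"tz":0,"ax":0,"ay":0,"az":0},{"hand":1,"tx":0,"ty":0,"tz":0,"ax":0,"ay":0,"az":0}]' 35
```

```text
time_s: 12.85
position: [510.0, -245.0, 43.0]
tcp_rot: [3.141, 0.0, 1.618]
contact_force: [0.4, 0.0, 0.7]
width: 21.2
grip_force: 34.3
```

```bash
python3 -m inch '[{"hand":1,"tx":0,"ty":0,"tz":0.001,"ax":0,"ay":0,"az":0},{"hand":1,"tx":0,"ty":0,"tz":0.0005,"ax":0,"ay":0,"az":0},{"hand":1,"tx":0,"ty":0,"tz":0,"ax":0,"ay":0,"az":0}]' 35
```

```text
time_s: 13.15
position: [510.0, -245.0, 41.6]
tcp_rot: [3.141, 0.0, 1.618]
contact_force: [-0.6, -0.2, 1.7]
width: 21.1
grip_force: 34.6
```

Just touching. Release and rise, then move back to inspect and go for purple.

```bash
python3 -m inch '[{"hand":0.6,"tx":0,"ty":0,"tz":0,"ax":0,"ay":0,"az":0},{"hand":0.6,"tx":0,"ty":0,"tz":0,"ax":0,"ay":0,"az":0},{"hand":0.55,"tx":0,"ty":0,"tz":0,"ax":0,"ay":0,"az":0},{"hand":0.5,"tx":0,"ty":0,"tz":-0.01,"ax":0,"ay":0,"az":0},{"hand":0.5,"tx":0,"ty":0,"tz":-0.03,"ax":0,"ay":0,"az":0},{"hand":0.5,"tx":0,"ty":0,"tz":-0.04,"ax":0,"ay":0,"az":0},{"hand":0.5,"tx":0,"ty":0,"tz":-0.02,"ax":0,"ay":0,"az":0},{"hand":0.5,"tx":0,"ty":0,"tz":0,"ax":0,"ay":0,"az":0}]' 35
python3 go.py 428.5 74.5 130 -0.083
```

```text
time_s: 13.95
position: [512.6, -246.1, 145.7]
tcp_rot: [3.135, 0.004, 1.618]
contact_force: [-0.2, -0.3, -0.2]
width: 42.5
grip_force: 0.0
t 13.95 pos [ 512.6 -246.1  145.7] rot [3.135 0.004 1.618] F [-0.2 -0.3 -0.2] w 42.5 g 0.0 tips 25.0 q [-0.45  0.4  -0.24  0.93  0.    1.08]
az first 0.130 | then tx,ty,tz [ 0.3126 -0.1103  0.0157] | /8 [ 0.0391 -0.0138  0.002 ]
```

```bash
python3 -m inch '[{"hand":0.5,"tx":0,"ty":0,"tz":0,"ax":0,"ay":0,"az":0.13},{"hand":0.5,"tx":0.0347,"ty":-0.0123,"tz":0,"ax":0,"ay":0,"az":0},{"hand":0.5,"tx":0.0347,"ty":-0.0123,"tz":0,"ax":0,"ay":0,"az":0},{"hand":0.5,"tx":0.0347,"ty":-0.0123,"tz":0,"ax":0,"ay":0,"az":0},{"hand":0.5,"tx":0.0347,"ty":-0.0123,"tz":0,"ax":0,"ay":0,"az":0},{"hand":0.5,"tx":0.0347,"ty":-0.0123,"tz":0,"ax":0,"ay":0,"az":0},{"hand":0.5,"tx":0.0347,"ty":-0.0123,"tz":0,"ax":0,"ay":0,"az":0},{"hand":0.5,"tx":0.0347,"ty":-0.0123,"tz":0,"ax":0,"ay":0,"az":0},{"hand":0.5,"tx":0.0347,"ty":-0.0123,"tz":0,"ax":0,"ay":0,"az":0},{"hand":0.5,"tx":0.0347,"ty":-0.0123,"tz":0,"ax":0,"ay":0,"az":0}]' 40
python3 - <<'E'
from h import *
b=r.capture('side')[180:370,260:360]; a=r.capture('top')[180:260,380:480]
f=lambda i,k:cv2.resize(i,None,fx=k,fy=k,interpolation=2)
w=np.zeros((570,800,3),np.uint8);w[:,:300]=f(b,3);w[:400,300:]=f(a,5)
cv2.imwrite('pics/p5.png',w)
E
python3 go.py 428.5 74.5 70 -0.083
```

```text
time_s: 14.95
position: [424.3, 76.7, 140.9]
tcp_rot: [-3.141, 0.0, 1.488]
contact_force: [0.3, 0.9, 1.0]
width: 43.0
grip_force: 0.0
t 15.05 pos [423.5  78.5 140.8] rot [-3.139e+00 -1.000e-03  1.493e+00] F [-0.1 -0.2 -0.1] w 42.6 g 0.0 tips 25.0 q [ 0.18  0.19 -0.56  0.82  0.    1.83]
az first 0.006 | then tx,ty,tz [-0.0036  0.0053  0.0708] | /1 [-0.0036  0.0053  0.0708]
```

View pics/p5.png

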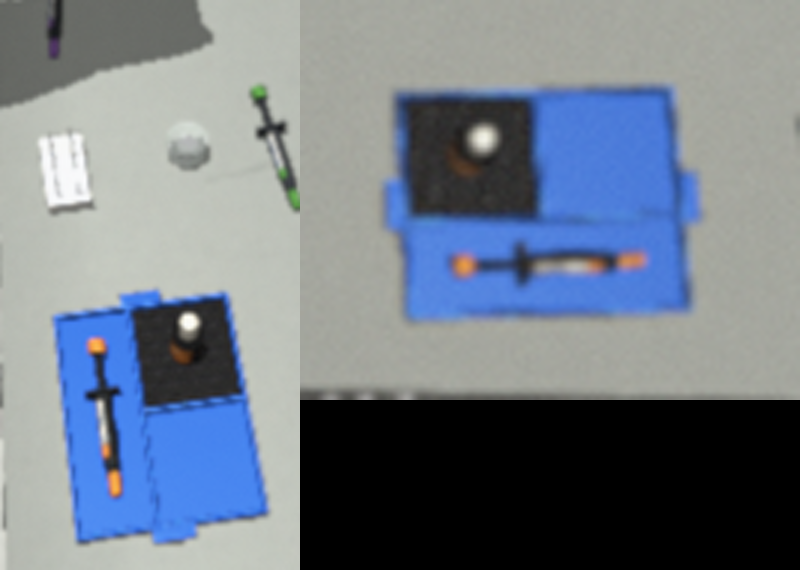

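Blue kit complete: syringe lies in the bay (cap ~(640,260)), bottle stands on the rubber (cap ~(483,138)). Now purple.

```bash
python3 -m inch '[{"hand":0.5,"tx":-0.0036,"ty":0.0053,"tz":0.03,"ax":0,"ay":0,"az":0.005},{"hand":0.5,"tx":0,"ty":0,"tz":0.04,"ax":0,"ay":0,"az":0},{"hand":0.5,"tx":0,"ty":0,"tz":0.01,"ax":0,"ay":0,"az":0},{"hand":0.5,"tx":0,"ty":0,"tz":0,"ax":0,"ay":0,"az":0},{"hand":0.5,"tx":0,"ty":0,"tz":0,"ax":0,"ay":0,"az":0}]' 40
python3 go.py 428.5 74.5 30 -0.083
python3 - <<'E'
from h import *
b=r.capture('side')[130:230,250:360]
cv2.imwrite('pics/p6.png',cv2.resize(b,None,fx=5,fy=5,interpolation=2))
E
```

```text
time_s: 15.55
position: [430.9, 71.1, 62.0]
tcp_rot: [3.142, 0.0, 1.482]
contact_force: [0.2, -0.0, 0.0]
width: 42.7
grip_force: 0.0
t 15.55 pos [430.9  71.1  62. ] rot [3.142 0.    1.482] F [ 0.2 -0.   0. ] w 42.7 g 0.0 tips 25.0 q [ 0.16  0.3  -0.66  0.61 -0.    1.82]
az first -0.006 | then tx,ty,tz [ 0.0031 -0.0027  0.032 ] | /1 [ 0.0031 -0.0027  0.032 ]
```

View pics/p6.png

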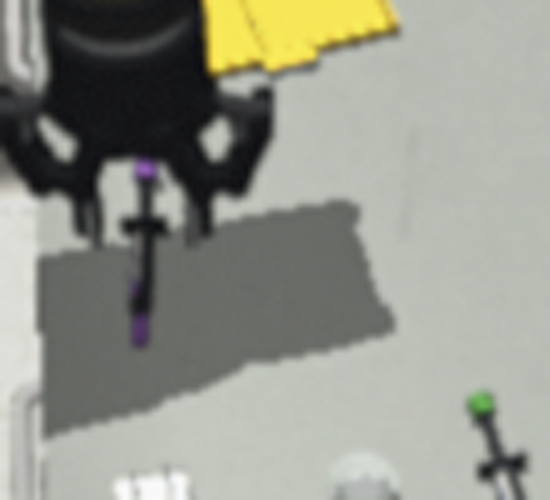

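Fingers bracket the purple barrel evenly (97 and 197 around 146). Descend and grip.

```bash
python3 -m inch '[{"hand":0.5,"tx":0.003,"ty":-0.0025,"tz":0.01,"ax":0,"ay":0,"az":-0.006},{"hand":0.5,"tx":0,"ty":0,"tz":0.01,"ax":0,"ay":0,"az":0},{"hand":0.5,"tx":0,"ty":0,"tz":0.011,"ax":0,"ay":0,"az":0},{"hand":1,"tx":0,"ty":0,"tz":0,"ax":0,"ay":0,"az":0},{"hand":1,"tx":0,"ty":0,"tz":0,"ax":0,"ay":0,"az":0},{"hand":1,"tx":0,"ty":0,"tz":0,"ax":0,"ay":0,"az":0},{"hand":1,"tx":0,"ty":0,"tz":0,"ax":0,"ay":0,"az":0},{"hand":1,"tx":0,"ty":0,"tz":0,"ax":0,"ay":0,"az":0}]' 40
python3 -m inch '[{"hand":1,"tx":0,"ty":0,"tz":-0.02,"ax":0,"ay":0,"az":0},{"hand":1,"tx":0,"ty":0,"tz":-0.04,"ax":0,"ay":0,"az":0},{"hand":1,"tx":0,"ty":0,"tz":-0.04,"ax":0,"ay":0,"az":0},{"hand":1,"tx":0,"ty":0,"tz":0,"ax":0,"ay":0,"az":-0.15},{"hand":1,"tx":0,"ty":0,"tz":0,"ax":0,"ay":0,"az":-0.15}]' 40
python3 - <<'E'
import numpy as np
t=.222;R=np.array([[np.cos(t),-np.sin(t)],[np.sin(t),np.cos(t)]])
for n,p in(('syr',(-37.5,-8)),('lined',(27.5,40.5)),('bare',(27.5,-40.5))): print(n,np.array([496.2,292.2])+R@p)
E
python3 go.py 461.4 276.1 100 .222
```

```text
time_s: 16.4
position: [428.6, 74.7, 30.7]
tcp_rot: [3.141, -0.0, 1.489]
contact_force: [0.6, -0.1, -0.4]
width: 10.1
grip_force: 41.3
time_s: 16.9
position: [429.8, 74.9, 132.3]
tcp_rot: [3.137, 0.0, 1.795]
contact_force: [-0.7, -0.1, -1.5]
width: 10.3
grip_force: 41.3
syr [461.38173389 276.13954093]
lined [514.10779386 337.76106802]
bare [531.94245326 258.74888589]
t 16.9 pos [429.8  74.9 132.3] rot [3.137 0.    1.795] F [-0.7 -0.1 -1.5] w 10.3 g 41.3 tips 25.0 q [ 0.17  0.2  -0.57  0.8  -0.    1.52]
az first 0.002 | then tx,ty,tz [0.1893 0.0751 0.0323] | /5 [0.0379 0.015  0.0065]
```

```bash
python3 -m inch '[{"hand":1,"tx":0.0315,"ty":0.0125,"tz":0,"ax":0,"ay":0,"az":0},{"hand":1,"tx":0.0315,"ty":0.0125,"tz":0,"ax":0,"ay":0,"az":0},{"hand":1,"tx":0.0315,"ty":0.0125,"tz":0,"ax":0,"ay":0,"az":0},{"hand":1,"tx":0.0315,"ty":0.0125,"tz":0.01,"ax":0,"ay":0,"az":0},{"hand":1,"tx":0.0315,"ty":0.0125,"tz":0.015,"ax":0,"ay":0,"az":0},{"hand":1,"tx":0.0315,"ty":0.0125,"tz":0.015,"ax":0,"ay":0,"az":0},{"hand":1,"tx":0,"ty":0,"tz":0.02,"ax":0,"ay":0,"az":0},{"hand":1,"tx":0,"ty":0,"tz":0,"ax":0,"ay":0,"az":0},{"hand":1,"tx":0,"ty":0,"tz":0,"ax":0,"ay":0,"az":0}]' 40
python3 go.py 461.4 276.1 34 .222
python3 - <<'E'
from h import *
b=r.capture('side')[70:180,240:350]
cv2.imwrite('pics/p7.png',cv2.resize(b,None,fx=4,fy=4,interpolation=2))
E
```

```text
time_s: 17.8
position: [459.9, 274.8, 70.2]
tcp_rot: [-3.14, 0.001, 1.789]
contact_force: [-0.3, 0.3, 0.4]
width: 10.3
grip_force: 41.3
t 17.8 pos [459.9 274.8  70.2] rot [-3.140e+00  1.000e-03  1.789e+00] F [-0.3  0.3  0.4] w 10.3 g 41.3 tips 25.0 q [ 0.54  0.43 -0.42  0.73 -0.    1.89]
az first -0.004 | then tx,ty,tz [0.0009 0.0017 0.0362] | /1 [0.0009 0.0017 0.0362]
```

View pics/p7.png

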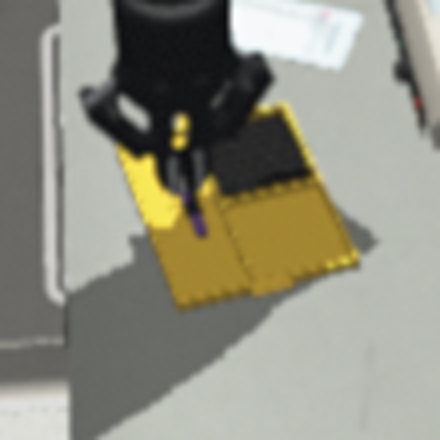

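Purple syringe is over and parallel to the long bay (cap ~(200,228)). Lower and release.

```bash
python3 -m inch '[{"hand":1,"tx":0.001,"ty":0.0015,"tz":0.012,"ax":0,"ay":0,"az":-0.003},{"hand":1,"tx":0,"ty":0,"tz":0.012,"ax":0,"ay":0,"az":0},{"hand":1,"tx":0,"ty":0,"tz":0.01,"ax":0,"ay":0,"az":0},{"hand":1,"tx":0,"ty":0,"tz":0.002,"ax":0,"ay":0,"az":0},{"hand":1,"tx":0,"ty":0,"tz":0,"ax":0,"ay":0,"az":0},{"hand":1,"tx":0,"ty":0,"tz":0,"ax":0,"ay":0,"az":0}]' 40
python3 -m inch '[{"hand":0.75,"tx":0,"ty":0,"tz":0,"ax":0,"ay":0,"az":0},{"hand":0.75,"tx":0,"ty":0,"tz":0,"ax":0,"ay":0,"az":0},{"hand":0.75,"tx":0,"ty":0,"tz":0,"ax":0,"ay":0,"az":0},{"hand":0.75,"tx":0,"ty":0,"tz":0,"ax":0,"ay":0,"az":0},{"hand":0.75,"tx":0,"ty":0,"tz":-0.01,"ax":0,"ay":0,"az":0},{"hand":0.75,"tx":0,"ty":0,"tz":-0.03,"ax":0,"ay":0,"az":0},{"hand":0.4,"tx":0,"ty":0,"tz":-0.04,"ax":0,"ay":0,"az":0},{"hand":0.4,"tx":0,"ty":0,"tz":0,"ax":0,"ay":0,"az":0.15},{"hand":0.4,"tx":0,"ty":0,"tz":0,"ax":0,"ay":0,"az":0.07}]' 40
python3 go.py 528.3 -72.4 120 0
```

```text
time_s: 18.45
position: [461.8, 276.6, 34.2]
tcp_rot: [-3.141, 0.0, 1.792]
contact_force: [-0.3, -0.7, 0.2]
width: 10.5
grip_force: 41.3
time_s: 19.35
position: [463.3, 277.6, 117.0]
tcp_rot: [3.138, -0.002, 1.568]
contact_force: [-1.2, -0.1, 0.5]
width: 51.3
grip_force: 0.0
t 19.35 pos [463.3 277.6 117. ] rot [ 3.138e+00 -2.000e-03  1.568e+00] F [-1.2 -0.1  0.5] w 51.3 g 0.0 tips 25.0 q [ 0.54  0.38 -0.35  0.84  0.    2.11]
az first -0.003 | then tx,ty,tz [-0.35   0.065 -0.003] | /8 [-0.0437  0.0081 -0.0004]
```

```bash
python3 -m inch '[{"hand":0.45,"tx":-0.035,"ty":0.0065,"tz":0,"ax":0,"ay":0,"az":0},{"hand":0.45,"tx":-0.035,"ty":0.0065,"tz":0,"ax":0,"ay":0,"az":0},{"hand":0.45,"tx":-0.035,"ty":0.0065,"tz":0,"ax":0,"ay":0,"az":0},{"hand":0.45,"tx":-0.035,"ty":0.0065,"tz":0,"ax":0,"ay":0,"az":0},{"hand":0.45,"tx":-0.035,"ty":0.0065,"tz":0,"ax":0,"ay":0,"az":0},{"hand":0.45,"tx":-0.035,"ty":0.0065,"tz":0,"ax":0,"ay":0,"az":0},{"hand":0.45,"tx":-0.035,"ty":0.0065,"tz":0,"ax":0,"ay":0,"az":0},{"hand":0.45,"tx":-0.035,"ty":0.0065,"tz":0,"ax":0,"ay":0,"az":0},{"hand":0.45,"tx":-0.035,"ty":0.0065,"tz":0,"ax":0,"ay":0,"az":0},{"hand":0.45,"tx":0,"ty":0,"tz":0,"ax":0,"ay":0,"az":0}]' 40
python3 go.py 528.3 -72.4 70 0
```

```text
time_s: 20.35
position: [522.1, -41.9, 115.3]
tcp_rot: [3.139, 0.002, 1.567]
contact_force: [-0.2, 0.9, -0.5]
width: 47.0
grip_force: 0.0
t 20.35 pos [522.1 -41.9 115.3] rot [3.139e+00 2.000e-03 1.567e+00] F [-0.2  0.9 -0.5] w 47.0 g 0.0 tips 25.0 q [-0.08  0.36 -0.39  0.82 -0.    1.5 ]
az first -0.004 | then tx,ty,tz [-0.0305  0.0062  0.0453] | /1 [-0.0305  0.0062  0.0453]
```

```bash
python3 -m inch '[{"hand":0.45,"tx":-0.0305,"ty":0.0062,"tz":0.02,"ax":0,"ay":0,"az":0},{"hand":0.45,"tx":0,"ty":0,"tz":0.025,"ax":0,"ay":0,"az":0},{"hand":0.45,"tx":0,"ty":0,"tz":0.01,"ax":0,"ay":0,"az":0},{"hand":0.45,"tx":0,"ty":0,"tz":0,"ax":0,"ay":0,"az":0},{"hand":0.45,"tx":0,"ty":0,"tz":0,"ax":0,"ay":0,"az":0}]' 40
python3 go.py 528.3 -72.4 32 0
python3 - <<'E'
from h import *
b=r.capture('side')[70:270,250:380]
cv2.imwrite('pics/p8.png',cv2.resize(b,None,fx=3,fy=3,interpolation=2))
E
```

```text
time_s: 20.85
position: [527.0, -68.0, 59.9]
tcp_rot: [3.142, -0.0, 1.573]
contact_force: [0.5, -0.2, -0.0]
width: 47.2
grip_force: 0.0
t 20.85 pos [527.  -68.   59.9] rot [ 3.142 -0.     1.573] F [ 0.5 -0.2 -0. ] w 47.2 g 0.0 tips 25.0 q [-0.13  0.43 -0.44  0.7   0.    1.44]
az first 0.002 | then tx,ty,tz [-0.0044  0.0013  0.0279] | /1 [-0.0044  0.0013  0.0279]
```

View pics/p8.png

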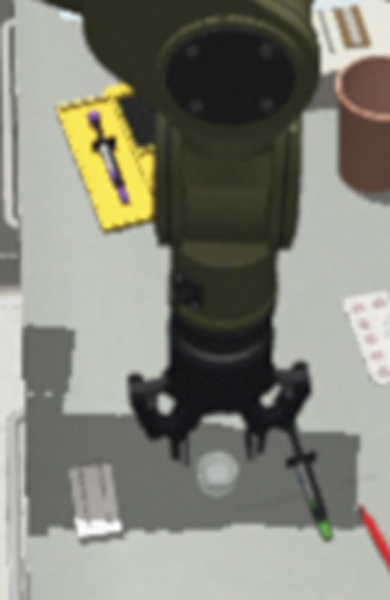

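Purple lies in the yellow bay; the dish (217,472) is midway between the fingertips (180, 257). Descend and grip. (All 14 views are used; from here I measure numerically.)

```bash
python3 -m inch '[{"hand":0.45,"tx":-0.0044,"ty":0.0013,"tz":0.01,"ax":0,"ay":0,"az":0},{"hand":0.45,"tx":0,"ty":0,"tz":0.01,"ax":0,"ay":0,"az":0},{"hand":0.45,"tx":0,"ty":0,"tz":0.009,"ax":0,"ay":0,"az":0},{"hand":0.45,"tx":0,"ty":0,"tz":0,"ax":0,"ay":0,"az":0},{"hand":1,"tx":0,"ty":0,"tz":0,"ax":0,"ay":0,"az":0},{"hand":1,"tx":0,"ty":0,"tz":0,"ax":0,"ay":0,"az":0},{"hand":1,"tx":0,"ty":0,"tz":0,"ax":0,"ay":0,"az":0},{"hand":1,"tx":0,"ty":0,"tz":0,"ax":0,"ay":0,"az":0},{"hand":1,"tx":0,"ty":0,"tz":0,"ax":0,"ay":0,"az":0}]' 40
python3 -m inch '[{"hand":1,"tx":0,"ty":0,"tz":-0.01,"ax":0,"ay":0,"az":0},{"hand":1,"tx":0,"ty":0,"tz":-0.03,"ax":0,"ay":0,"az":0},{"hand":1,"tx":0,"ty":0,"tz":-0.04,"ax":0,"ay":0,"az":0},{"hand":1,"tx":0,"ty":0,"tz":0,"ax":0,"ay":0,"az":-0.11},{"hand":1,"tx":0,"ty":0,"tz":0,"ax":0,"ay":0,"az":-0.11}]' 40
python3 go.py 514.1 337.8 110 .222
```

```text
time_s: 21.8
position: [528.4, -73.1, 30.6]
tcp_rot: [3.141, 0.0, 1.572]
contact_force: [-0.0, 0.7, -0.2]
width: 30.0
grip_force: 39.5
time_s: 22.3
position: [529.8, -73.3, 113.0]
tcp_rot: [3.137, 0.002, 1.796]
contact_force: [-1.1, 0.1, -0.6]
width: 30.1
grip_force: 39.7
t 22.3 pos [529.8 -73.3 113. ] rot [3.137e+00 2.000e-03 1.796e+00] F [-1.1  0.1 -0.6] w 30.1 g 39.7 tips 25.0 q [-0.14  0.38 -0.37  0.82  0.    1.21]
az first 0.004 | then tx,ty,tz [0.4045 0.0752 0.003 ] | /10 [0.0404 0.0075 0.0003]
```

```bash
python3 -m inch '[{"hand":1,"tx":0.036,"ty":0.0067,"tz":0,"ax":0,"ay":0,"az":0},{"hand":1,"tx":0.036,"ty":0.0067,"tz":0,"ax":0,"ay":0,"az":0},{"hand":1,"tx":0.036,"ty":0.0067,"tz":0,"ax":0,"ay":0,"az":0},{"hand":1,"tx":0.036,"ty":0.0067,"tz":0,"ax":0,"ay":0,"az":0},{"hand":1,"tx":0.036,"ty":0.0067,"tz":0,"ax":0,"ay":0,"az":0},{"hand":1,"tx":0.036,"ty":0.0067,"tz":0,"ax":0,"ay":0,"az":0},{"hand":1,"tx":0.036,"ty":0.0067,"tz":0,"ax":0,"ay":0,"az":0},{"hand":1,"tx":0.036,"ty":0.0067,"tz":0,"ax":0,"ay":0,"az":0},{"hand":1,"tx":0.036,"ty":0.0067,"tz":0,"ax":0,"ay":0,"az":0},{"hand":1,"tx":0,"ty":0,"tz":0,"ax":0,"ay":0,"az":0}]' 40
python3 go.py 514.1 337.8 60 .222
```

```text
time_s: 23.3
position: [516.6, 260.8, 111.4]
tcp_rot: [3.139, -0.002, 1.797]
contact_force: [0.5, -0.4, -0.5]
width: 30.4
grip_force: 39.7
t 23.3 pos [516.6 260.8 111.4] rot [ 3.139e+00 -2.000e-03  1.797e+00] F [ 0.5 -0.4 -0.5] w 30.4 g 39.7 tips 25.0 q [ 0.47  0.44 -0.26  0.87  0.    1.81]
az first 0.004 | then tx,ty,tz [0.0757 0.0145 0.0514] | /2 [0.0378 0.0073 0.0257]
```

```bash
python3 -m inch '[{"hand":1,"tx":0.0252,"ty":0.0048,"tz":0.01,"ax":0,"ay":0,"az":0},{"hand":1,"tx":0.0252,"ty":0.0048,"tz":0.01,"ax":0,"ay":0,"az":0},{"hand":1,"tx":0.0252,"ty":0.0048,"tz":0.015,"ax":0,"ay":0,"az":0},{"hand":1,"tx":0,"ty":0,"tz":0.015,"ax":0,"ay":0,"az":0},{"hand":1,"tx":0,"ty":0,"tz":0,"ax":0,"ay":0,"az":0},{"hand":1,"tx":0,"ty":0,"tz":0,"ax":0,"ay":0,"az":0}]' 40
python3 go.py 514.1 337.8 34.5 .222
python3 - <<'E'
from h import *
for n,(x0,y0,x1,y1) in(('top',(198,186,232,222)),('side',(286,92,322,122))):
    m=(cv2.imread(f'pics/{n}0.png').max(2)<70).astype(np.uint8); q=np.zeros_like(m);q[y0:y1,x0:x1]=m[y0:y1,x0:x1]
    k,l,st,c=cv2.connectedComponentsWithStats(q); i=1+st[1:,4].argmax(); print(n,st[i],plane(n,[c[i]],3))
E
```

```text
time_s: 23.9
position: [513.3, 332.3, 60.6]
tcp_rot: [-3.141, 0.001, 1.791]
contact_force: [-0.3, 0.8, 0.1]
width: 30.0
grip_force: 39.7
t 23.9 pos [513.3 332.3  60.6] rot [-3.141e+00  1.000e-03  1.791e+00] F [-0.3  0.8  0.1] w 30.0 g 39.7 tips 25.0 q [ 0.57  0.54 -0.23  0.8  -0.    1.92]
az first -0.002 | then tx,ty,tz [0.0052 0.002  0.0261] | /1 [0.0052 0.002  0.0261]
top [201 192  26  25 510] [[514.14367825 339.04975465]]
side [290  99  27  19 350] [[514.31121566 348.24088299]]
```

```bash
python3 -m inch '[{"hand":1,"tx":0.005,"ty":0.002,"tz":0.012,"ax":0,"ay":0,"az":0},{"hand":1,"tx":0,"ty":0,"tz":0.01,"ax":0,"ay":0,"az":0},{"hand":1,"tx":0,"ty":0,"tz":0.003,"ax":0,"ay":0,"az":0},{"hand":1,"tx":0,"ty":0,"tz":0.001,"ax":0,"ay":0,"az":0},{"hand":1,"tx":0,"ty":0,"tz":0,"ax":0,"ay":0,"az":0},{"hand":1,"tx":0,"ty":0,"tz":0,"ax":0,"ay":0,"az":0}]' 40
python3 go.py 514.1 337.8 34 .222
```

```text
time_s: 24.5
position: [514.6, 338.5, 34.6]
tcp_rot: [3.141, -0.0, 1.792]
contact_force: [-0.3, -0.4, -0.4]
width: 29.6
grip_force: 39.7
t 24.5 pos [514.6 338.5  34.6] rot [ 3.141 -0.     1.792] F [-0.3 -0.4 -0.4] w 29.6 g 39.7 tips 25.0 q [ 0.58  0.58 -0.25  0.74 -0.    1.93]
az first -0.001 | then tx,ty,tz [-0.0006 -0.0006  0.0006] | /1 [-0.0006 -0.0006  0.0006]
```

```bash
python3 -m inch '[{"hand":1,"tx":0,"ty":0,"tz":0.001,"ax":0,"ay":0,"az":0},{"hand":1,"tx":0,"ty":0,"tz":0,"ax":0,"ay":0,"az":0},{"hand":0.56,"tx":0,"ty":0,"tz":0,"ax":0,"ay":0,"az":0},{"hand":0.56,"tx":0,"ty":0,"tz":0,"ax":0,"ay":0,"az":0},{"hand":0.56,"tx":0,"ty":0,"tz":0,"ax":0,"ay":0,"az":0},{"hand":0.56,"tx":0,"ty":0,"tz":0,"ax":0,"ay":0,"az":0}]' 40
python3 -m inch '[{"hand":0.56,"tx":0,"ty":0,"tz":-0.01,"ax":0,"ay":0,"az":0},{"hand":0.56,"tx":0,"ty":0,"tz":-0.03,"ax":0,"ay":0,"az":0},{"hand":0.4,"tx":0,"ty":0,"tz":-0.04,"ax":0,"ay":0,"az":0},{"hand":0.4,"tx":0,"ty":0,"tz":-0.02,"ax":0,"ay":0,"az":0},{"hand":0.4,"tx":0,"ty":0,"tz":0,"ax":0,"ay":0,"az":0.15}]' 40
python3 go.py 428.5 -88.7 110 0.072
```

```text
time_s: 25.1
position: [514.5, 338.5, 33.4]
tcp_rot: [3.141, -0.0, 1.792]
contact_force: [-0.4, -0.0, -0.2]
width: 37.6
grip_force: 0.0
time_s: 25.6
position: [516.9, 340.1, 138.5]
tcp_rot: [3.134, -0.004, 1.638]
contact_force: [0.2, -0.4, 0.6]
width: 51.2
grip_force: 0.0
t 25.6 pos [516.9 340.1 138.5] rot [ 3.134 -0.004  1.638] F [ 0.2 -0.4  0.6] w 51.2 g 0.0 tips 25.0 q [ 0.58  0.48 -0.12  0.97 -0.    2.09]
az first -0.005 | then tx,ty,tz [-0.4213 -0.119   0.0285] | /10 [-0.0421 -0.0119  0.0028]
```

```bash
python3 -m inch '[{"hand":0.4,"tx":-0.0351,"ty":-0.0099,"tz":0,"ax":0,"ay":0,"az":0},{"hand":0.4,"tx":-0.0351,"ty":-0.0099,"tz":0,"ax":0,"ay":0,"az":0},{"hand":0.4,"tx":-0.0351,"ty":-0.0099,"tz":0,"ax":0,"ay":0,"az":0},{"hand":0.4,"tx":-0.0351,"ty":-0.0099,"tz":0,"ax":0,"ay":0,"az":0},{"hand":0.4,"tx":-0.0351,"ty":-0.0099,"tz":0,"ax":0,"ay":0,"az":0},{"hand":0.4,"tx":-0.0351,"ty":-0.0099,"tz":0,"ax":0,"ay":0,"az":0},{"hand":0.4,"tx":-0.0351,"ty":-0.0099,"tz":0,"ax":0,"ay":0,"az":0},{"hand":0.4,"tx":-0.0351,"ty":-0.0099,"tz":0,"ax":0,"ay":0,"az":0},{"hand":0.4,"tx":-0.0351,"ty":-0.0099,"tz":0,"ax":0,"ay":0,"az":0},{"hand":0.4,"tx":-0.0351,"ty":-0.0099,"tz":0,"ax":0,"ay":0,"az":0}]' 60
python3 -m inch '[{"hand":0.4,"tx":0,"ty":0,"tz":0,"ax":0,"ay":0,"az":0}]'
python3 go.py 428.5 -89 80 0.072
```

```text
time_s: 26.6
position: [440.4, -20.0, 134.3]
tcp_rot: [3.14, 0.0, 1.642]
contact_force: [0.8, -0.2, -0.4]
width: 51.1
grip_force: 0.0
time_s: 26.7
position: [439.5, -21.9, 134.1]
tcp_rot: [-3.141, 0.001, 1.636]
contact_force: [-0.3, 0.2, 0.2]
width: 51.3
grip_force: 0.0
t 26.7 pos [439.5 -21.9 134.1] rot [-3.141e+00  1.000e-03  1.636e+00] F [-0.3  0.2  0.2] w 51.3 g 0.0 tips 25.0 q [-0.05  0.21 -0.55  0.81 -0.    1.46]
az first -0.006 | then tx,ty,tz [-0.0662 -0.0158  0.0541] | /2 [-0.0331 -0.0079  0.0271]
```

```bash
python3 -m inch '[{"hand":0.4,"tx":-0.0331,"ty":-0.0079,"tz":0.01,"ax":0,"ay":0,"az":-0.004},{"hand":0.4,"tx":-0.0331,"ty":-0.0079,"tz":0.015,"ax":0,"ay":0,"az":0},{"hand":0.4,"tx":0,"ty":0,"tz":0.025,"ax":0,"ay":0,"az":0},{"hand":0.4,"tx":0,"ty":0,"tz":0,"ax":0,"ay":0,"az":0},{"hand":0.4,"tx":0,"ty":0,"tz":0,"ax":0,"ay":0,"az":0}]' 60
python3 go.py 428.5 -89 33 0.072
```

```text
time_s: 27.2
position: [429.5, -85.3, 83.7]
tcp_rot: [-3.141, -0.001, 1.646]
contact_force: [0.3, -0.8, -0.1]
width: 51.2
grip_force: 0.0
t 27.2 pos [429.5 -85.3  83.7] rot [-3.141e+00 -1.000e-03  1.646e+00] F [ 0.3 -0.8 -0.1] w 51.2 g 0.0 tips 25.0 q [-0.2   0.27 -0.63  0.67  0.    1.3 ]
az first 0.004 | then tx,ty,tz [-0.0036 -0.0013  0.0507] | /1 [-0.0036 -0.0013  0.0507]
```

```bash
python3 -m inch '[{"hand":0.4,"tx":-0.0036,"ty":-0.0013,"tz":0.012,"ax":0,"ay":0,"az":0.004},{"hand":0.4,"tx":0,"ty":0,"tz":0.015,"ax":0,"ay":0,"az":0},{"hand":0.4,"tx":0,"ty":0,"tz":0.015,"ax":0,"ay":0,"az":0},{"hand":0.4,"tx":0,"ty":0,"tz":0.0105,"ax":0,"ay":0,"az":0},{"hand":0.4,"tx":0,"ty":0,"tz":0,"ax":0,"ay":0,"az":0},{"hand":1,"tx":0,"ty":0,"tz":0,"ax":0,"ay":0,"az":0},{"hand":1,"tx":0,"ty":0,"tz":0,"ax":0,"ay":0,"az":0},{"hand":1,"tx":0,"ty":0,"tz":0,"ax":0,"ay":0,"az":0},{"hand":1,"tx":0,"ty":0,"tz":0,"ax":0,"ay":0,"az":0},{"hand":1,"tx":0,"ty":0,"tz":0,"ax":0,"ay":0,"az":0}]' 60
python3 go.py 428.5 -89 33 0.072
```

```text
time_s: 28.2
position: [429.4, -89.4, 31.9]
tcp_rot: [3.14, -0.0, 1.642]
contact_force: [-0.5, 1.5, 5.5]
width: 31.9
grip_force: 60.3
t 28.2 pos [429.4 -89.4  31.9] rot [ 3.14  -0.     1.642] F [-0.5  1.5  5.5] w 31.9 g 60.3 tips 25.0 q [-0.21  0.35 -0.7   0.52  0.    1.29]
az first -0.001 | then tx,ty,tz [ 0.0005 -0.0008 -0.0011] | /1 [ 0.0005 -0.0008 -0.0011]
```

```bash
python3 -m inch '[{"hand":1,"tx":0,"ty":0,"tz":-0.01,"ax":0,"ay":0,"az":0},{"hand":1,"tx":0,"ty":0,"tz":-0.03,"ax":0,"ay":0,"az":0},{"hand":1,"tx":0,"ty":0,"tz":-0.04,"ax":0,"ay":0,"az":0},{"hand":1,"tx":0,"ty":0,"tz":0,"ax":0,"ay":0,"az":-0.15},{"hand":1,"tx":0,"ty":0,"tz":0,"ax":0,"ay":0,"az":0}]' 60
python3 go.py 531.9 258.2 110 .222
```

```text
time_s: 28.7
position: [429.9, -89.9, 112.7]
tcp_rot: [3.138, 0.002, 1.792]
contact_force: [1.4, -0.3, -1.5]
width: 32.0
grip_force: 59.9
t 28.7 pos [429.9 -89.9 112.7] rot [3.138e+00 2.000e-03 1.792e+00] F [ 1.4 -0.3 -1.5] w 32.0 g 59.9 tips 25.0 q [-0.21  0.23 -0.59  0.75 -0.    1.14]
az first -0.001 | then tx,ty,tz [0.3171 0.1762 0.0027] | /9 [0.0352 0.0196 0.0003]
```

```bash
python3 -m inch '[{"hand":1,"tx":0.0288,"ty":0.016,"tz":0,"ax":0,"ay":0,"az":0},{"hand":1,"tx":0.0288,"ty":0.016,"tz":0,"ax":0,"ay":0,"az":0},{"hand":1,"tx":0.0288,"ty":0.016,"tz":0,"ax":0,"ay":0,"az":0},{"hand":1,"tx":0.0288,"ty":0.016,"tz":0,"ax":0,"ay":0,"az":0},{"hand":1,"tx":0.0288,"ty":0.016,"tz":0,"ax":0,"ay":0,"az":0},{"hand":1,"tx":0.0288,"ty":0.016,"tz":0,"ax":0,"ay":0,"az":0},{"hand":1,"tx":0.0288,"ty":0.016,"tz":0,"ax":0,"ay":0,"az":0},{"hand":1,"tx":0.0288,"ty":0.016,"tz":0,"ax":0,"ay":0,"az":0},{"hand":1,"tx":0.0288,"ty":0.016,"tz":0,"ax":0,"ay":0,"az":0},{"hand":1,"tx":0.0288,"ty":0.016,"tz":0,"ax":0,"ay":0,"az":0}]' 60
python3 -m inch '[{"hand":1,"tx":0,"ty":0,"tz":0,"ax":0,"ay":0,"az":0},{"hand":1,"tx":0,"ty":0,"tz":0,"ax":0,"ay":0,"az":0}]'
python3 go.py 531.9 258.2 60 .222
```

```text
time_s: 29.7
position: [520.9, 227.4, 109.9]
tcp_rot: [-3.139, 0.001, 1.788]
contact_force: [-0.2, -0.7, -1.1]
width: 31.8
grip_force: 59.9
time_s: 29.9
position: [520.7, 226.5, 109.9]
tcp_rot: [-3.139, 0.001, 1.791]
contact_force: [0.7, 0.2, -1.3]
width: 32.5
grip_force: 59.9
t 29.9 pos [520.7 226.5 109.9] rot [-3.139e+00  1.000e-03  1.791e+00] F [ 0.7  0.2 -1.3] w 32.5 g 59.9 tips 25.0 q [ 0.41  0.43 -0.28  0.86 -0.    1.76]
az first -0.002 | then tx,ty,tz [0.0284 0.0179 0.0499] | /1 [0.0284 0.0179 0.0499]
```

```bash
python3 -m inch '[{"hand":1,"tx":0.0142,"ty":0.009,"tz":0,"ax":0,"ay":0,"az":0},{"hand":1,"tx":0.0142,"ty":0.009,"tz":0,"ax":0,"ay":0,"az":0},{"hand":1,"tx":0,"ty":0,"tz":0.02,"ax":0,"ay":0,"az":0},{"hand":1,"tx":0,"ty":0,"tz":0.02,"ax":0,"ay":0,"az":0},{"hand":1,"tx":0,"ty":0,"tz":0.01,"ax":0,"ay":0,"az":0},{"hand":1,"tx":0,"ty":0,"tz":0,"ax":0,"ay":0,"az":0},{"hand":1,"tx":0,"ty":0,"tz":0,"ax":0,"ay":0,"az":0}]' 60
python3 go.py 531.9 258.2 36 .222
python3 - <<'E'
from h import *
# block seen by the side camera now: white region in tray area; expected block outline when held (bottom at z~28)
im=r.capture('side'); cv2.imwrite('pics/p9.png',im)
p=r.sense()['position']; t=.222;R=np.array([[np.cos(t),-np.sin(t)],[np.sin(t),np.cos(t)]])
for z in (44,28): print(z,proj('side',[np.r_[p[:2]+R@q,z] for q in((-17,31),(17,31),(17,-31),(-17,-31))]).round(1).tolist())
h=cv2.cvtColor(im,cv2.COLOR_BGR2HSV); m=((h[...,1]<30)&(h[...,2]>120)).astype(np.uint8)
c=m[110:160,280:345]; print('\n'.join(''.join('#' if v else '.' for v in row) for row in c))
E
```

```text
time_s: 30.6
position: [532.8, 257.4, 61.1]
tcp_rot: [-3.141, 0.0, 1.79]
contact_force: [-0.1, -0.7, -0.8]
width: 32.4
grip_force: 59.9
t 30.6 pos [532.8 257.4  61.1] rot [-3.141  0.     1.79 ] F [-0.1 -0.7 -0.8] w 32.4 g 59.9 tips 25.0 q [ 0.45  0.52 -0.28  0.77 -0.    1.8 ]
az first -0.002 | then tx,ty,tz [ 0.001  -0.0007  0.0251] | /1 [ 0.001  -0.0007  0.0251]
44 [[302.8, 113.6], [314.4, 110.9], [321.3, 126.4], [309.5, 129.3]]
28 [[302.9, 117.7], [314.3, 115.0], [321.3, 130.5], [309.5, 133.3]]
.............................................####################
.............................######.........#####################
............................########........#####################
............................########........#####################
............................########........#####################
.............................########.......#####################
............................#########.......##################.##
............................##########.....#############.........
....#.......................#.########.....##########............
...#
[... 2001 characters left out ...]
..........................##############
..................................................###############
.................................................################
................................................#################
...............................................##################
.............................................####################
............................................#####################
..........................................#######################
.........................................########################
.......................................##########################
.....................................############################
```

Block outline in the hand matches the prediction. Lower.

```bash
python3 -m inch '[{"hand":1,"tx":0.001,"ty":-0.001,"tz":0.012,"ax":0,"ay":0,"az":0},{"hand":1,"tx":0,"ty":0,"tz":0.01,"ax":0,"ay":0,"az":0},{"hand":1,"tx":0,"ty":0,"tz":0.003,"ax":0,"ay":0,"az":0},{"hand":1,"tx":0,"ty":0,"tz":0,"ax":0,"ay":0,"az":0},{"hand":1,"tx":0,"ty":0,"tz":0,"ax":0,"ay":0,"az":0}]' 60
python3 go.py 531.9 258.2 34 .222
```

```text
time_s: 31.15
position: [531.6, 258.9, 35.6]
tcp_rot: [-3.141, 0.0, 1.792]
contact_force: [-1.0, 0.1, -1.0]
width: 32.0
grip_force: 59.9
t 31.15 pos [531.6 258.9  35.6] rot [-3.141  0.     1.792] F [-1.   0.1 -1. ] w 32.0 g 59.9 tips 25.0 q [ 0.45  0.54 -0.31  0.71 -0.    1.8 ]
az first -0.001 | then tx,ty,tz [-0.0008  0.0002  0.0016] | /1 [-0.0008  0.0002  0.0016]
```

```bash
python3 -m inch '[{"hand":1,"tx":0,"ty":0,"tz":0.0007,"ax":0,"ay":0,"az":0},{"hand":1,"tx":0,"ty":0,"tz":0.0005,"ax":0,"ay":0,"az":0},{"hand":1,"tx":0,"ty":0,"tz":0,"ax":0,"ay":0,"az":0},{"hand":0.56,"tx":0,"ty":0,"tz":0,"ax":0,"ay":0,"az":0},{"hand":0.56,"tx":0,"ty":0,"tz":0,"ax":0,"ay":0,"az":0},{"hand":0.56,"tx":0,"ty":0,"tz":0,"ax":0,"ay":0,"az":0},{"hand":0.56,"tx":0,"ty":0,"tz":0,"ax":0,"ay":0,"az":0}]' 60
python3 -m inch '[{"hand":0.56,"tx":0,"ty":0,"tz":-0.005,"ax":0,"ay":0,"az":0},{"hand":0.56,"tx":0,"ty":0,"tz":-0.01,"ax":0,"ay":0,"az":0},{"hand":0.5,"tx":0,"ty":0,"tz":-0.03,"ax":0,"ay":0,"az":0},{"hand":0.5,"tx":0,"ty":0,"tz":-0.04,"ax":0,"ay":0,"az":0},{"hand":0.5,"tx":0,"ty":0,"tz":-0.03,"ax":0,"ay":0,"az":0},{"hand":0.5,"tx":-0.035,"ty":-0.01,"tz":0,"ax":0,"ay":0,"az":0},{"hand":0.5,"tx":-0.035,"ty":-0.01,"tz":0,"ax":0,"ay":0,"az":0},{"hand":0.5,"tx":-0.035,"ty":-0.01,"tz":0,"ax":0,"ay":0,"az":0},{"hand":0.5,"tx":-0.035,"ty":-0.01,"tz":0,"ax":0,"ay":0,"az":0},{"hand":0.5,"tx":-0.035,"ty":-0.01,"tz":0,"ax":0,"ay":0,"az":0}]' 60
python3 -m inch '[{"hand":0.5,"tx":-0.035,"ty":-0.01,"tz":0,"ax":0,"ay":0,"az":0},{"hand":0.5,"tx":-0.035,"ty":-0.01,"tz":0,"ax":0,"ay":0,"az":0},{"hand":0.5,"tx":-0.035,"ty":-0.01,"tz":0,"ax":0,"ay":0,"az":0},{"hand":0.5,"tx":-0.035,"ty":-0.01,"tz":0,"ax":0,"ay":0,"az":0},{"hand":0.5,"tx":0,"ty":0,"tz":0,"ax":0,"ay":0,"az":0}]' 60
python3 - <<'E'
from h import *
t=.222;R=np.array([[np.cos(t),-np.sin(t)],[np.sin(t),np.cos(t)]])
for n in('top','side'):
    im=r.capture(n); cv2.imwrite(f'pics/{n}9.png',im); h=cv2.cvtColor(im,cv2.COLOR_BGR2HSV)
    m=((h[...,1]<40)&(h[...,2]>110)).astype(np.uint8)
    c=proj(n,[531.9,258.7,19])[0]; d=proj(n,[514.5,338.5,14])[0]; print(n,c,d)
    u,v=int(c[0]),int(c[1]);q=np.zeros_like(m);q[v-10:v+11,u-14:u+15]=m[v-10:v+11,u-14:u+15]
    k,l,st,ce=cv2.connectedComponentsWithStats(q); i=1+st[1:,4].argmax(); W=plane(n,[ce[i]],19); print('bur',st[i],W,'tray',(W-[496.2,292.2])@R)
    u,v=int(d[0]),int(d[1]); g=im[v-8:v+9,u-10:u+11].max(2); print(g)
    hm=cv2.inRange(h,(126,60,40),(160,255,255)); ys,xs=np.nonzero(hm[80:250,180:340]); W=plane(n,np.c_[xs+180,ys+80],12); print('purple tray x,y range',((W-[496.2,292.2])@R).min(0).round(),((W-[496.2,292.2])@R).max(0).round())
E
```

```text
time_s: 31.85
position: [531.8, 259.0, 34.6]
tcp_rot: [3.142, 0.0, 1.792]
contact_force: [-0.7, -0.3, 0.9]
width: 37.5
grip_force: 0.0
time_s: 32.85
position: [521.3, 75.9, 150.8]
tcp_rot: [3.14, 0.0, 1.792]
contact_force: [1.2, 0.2, 0.1]
width: 43.1
grip_force: 0.0
time_s: 33.35
position: [513.0, -71.8, 150.7]
tcp_rot: [3.141, 0.002, 1.786]
contact_force: [0.7, 0.2, 1.1]
width: 42.8
grip_force: 0.0
top [240.01058961 197.53348763] [212.77528553 202.97046035]
bur [230 191  22  15 240] [[530.33847108 257.61257631]] tray [[ 25.68518732 -41.25525708]]
[[159 143 142 142 132 108  85  76  74  65  59  49  44  42  47  47  46  43
   46  47  45]
 [110  87  72  73  66  60  48  44  44  47  48  50  49  48  45  47  50  46
   48  50  46]
 [ 60  50  47  47  45  42  44  49  54  58  61  62  58  53  51  49  43  43
   46  50  50]
 [ 44  48  46  45  49  46  49  64  80  89  91  89  85  80  65  52  48  48
   49  51  44]
 [ 43  49  51  48  46  51  64  91 108 112 113 112 110 109  93  74  51  43
   49  48  43]
 [ 47  48  45  48  49  61  86 108 118 120 121 117 119 119 118 101  68  48
   44  47  48]
 [ 50  51  4
[... 501 characters left out ...]
7  67
   54  51  49]
 [ 57  44  49  45  44  60  84 106 114 111 108 108 106 100 101  94  80  61
   50  48  48]
 [ 66  48  47  44  48  52  65  86 103 104 102 101  98  96  95  85  67  52
   48  49  49]
 [ 80  52  44  47  50  48  52  61  76  88  93  88  87  86  82  68  55  52
   47  42  51]
 [ 94  53  48  46  51  49  49  48  50  60  66  62  63  60  58  56  53  47
   48  45  50]
 [101  53  46  49  48  50  51  43  48  53  49  49  47  48  47  50  46  48
   47  50  51]]
purple tray x,y range [-40. -52.] [-35.  53.]
side [311.4560895  126.05184812] [303.10412307 107.51822057]Traceback (most recent call last):
  File "<stdin>", line 8, in <module>
ValueError: attempt to get argmax of an empty sequence
```

```bash
python3 -c "
from rig import r
print(r.hand_in())"
```

```text
the job is handed in; nothing more can be done
None
```

Both kits are made up in the order asked and the job is handed in at about 33 s. I saw the blue kit and the purple syringe in place; with my 14 views used up, I checked the dish and bur stand numerically in the top picture, and I left the green syringe alone.

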